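# Hang up the ear defenders and close the keeper

### The job

Shut down the welding bench: first lift the offcuts pail by its handle off its stand in the hanging rack and set it down upright in the middle of the round green mat, so that its whole foot is on the mat. Then hang every pair of ear defenders on the table over the rack's bar, headband on the bar with one cup on each side of it, and once all hang still, swing the yellow keeper over them, fully home in its catches, and let go. Leave the magnet block, the spray bottle and the spanner where they are.

Things in the scene. Friction and masses are not known exactly. Their poses are not given: they have to be found in the camera images.
- rack: fixed hanging rack; origin on the table under the middle of its bar; x runs along the bar, y across it, +y being the side where the open keeper leans out. Dark base plate 400 x 190 mm (y -130 to +60), 10 mm thick. Aluminium bar 340 mm long, 40 mm wide, 20 mm high, flat top 170 mm up, between posts at x = +-180 mm, 170 mm high.
- pail_stand (a point): top centre of the black pail stand, 130 x 110 mm, 30 mm above the table, on the rack's base at its y = -75 mm
- bar_mid (a point): middle of the bar's top face, 170 mm above the table
- keeper (a joint): yellow wire loop hinged on both posts that swings over the bar: 0 = closed, resting in the yellow catches on the posts; grows as it opens towards the rack's +y, to 1.6 rad at most. A stiff hinge: it stays where it is left. At value v it leans v - 0.3 rad from upright towards +y
- keeper_hinge (a point): middle of the keeper's hinge axis, which lies along the rack's x, 80 mm above the table
- keeper_bar (a point): middle of the keeper's crossbar, 145 mm from the hinge axis; a wire 10 mm thick (black sleeve in the middle 120 mm), 396 mm long along the rack's x
- pail: small open aluminium offcuts pail, 90 mm across the rim, 85 mm high, with a stiff steel handle over it: a straight level grip, red, 10 to 13 mm thick, 60 mm long along the pail's y, centred 160 mm above its underside. Origin: centre of its underside. 0.35 kg
- mat: fixed round green mat, 150 mm across, 4 mm thick; origin at the centre of its underside on the table
- defender_green: ear defenders with green cups, rigid, 0.28 kg, standing on the cups; origin on the underside midway between the cups; x from cup to cup, z up. 140 mm wide (x), 66 deep (y), 150 high. Cups 75 high, 68 mm gap between. The padded headband's flat top piece: 70 mm (x), 36 mm (y), from 128 to 150 mm above the origin. None if absent
- defender_orange: ear defenders with orange cups, rigid, 0.28 kg, standing on the cups; origin on the underside midway between the cups; x from cup to cup, z up. 140 mm wide (x), 66 deep (y), 150 high. Cups 75 high, 68 mm gap between. The padded headband's flat top piece: 70 mm (x), 36 mm (y), from 128 to 150 mm above the origin. None if absent
- defender_blue: ear defenders with blue cups, rigid, 0.28 kg, standing on the cups; origin on the underside midway between the cups; x from cup to cup, z up. 140 mm wide (x), 66 deep (y), 150 high. Cups 75 high, 68 mm gap between. The padded headband's flat top piece: 70 mm (x), 36 mm (y), from 128 to 150 mm above the origin. None if absent
- defender_white: ear defenders with white cups, rigid, 0.28 kg, standing on the cups; origin on the underside midway between the cups; x from cup to cup, z up. 140 mm wide (x), 66 deep (y), 150 high. Cups 75 high, 68 mm gap between. The padded headband's flat top piece: 70 mm (x), 36 mm (y), from 128 to 150 mm above the origin. None if absent
- magnet_block: bystander: red welding magnet block, 90 x 90 x 30 mm, origin under its centre
- spray: bystander: spray bottle, 60 mm across, 160 mm high, origin under its centre
- wrench: bystander: spanner 200 mm long, lying on the table along its x

How it is judged:
On the way, in this order (a step that is already met when the one before it is completed fails the run):
1. the pail stands upright on the green mat, let go (horizontal distance between pail and mat below 0.035 m and height (world z) of pail below 0.012 m and angle between pail's own z axis and vertical below 0.15 rad and linear speed of pail below 0.03 m/s and contact force between pail and the fingers below 0.05 N), for 0.2 s.
2. all ear defenders present hang still over the bar, let go (y of defender_green in the frame of rack between -0.03 and 0.03 m and x of defender_green in the frame of rack between -0.16 and 0.16 m and z of defender_green in the frame of rack between 0.03 and 0.054 m and angle between each of defender_green, defender_orange, defender_blue, defender_white's own z axis and vertical below 0.4 rad and angle between the x axis of each of defender_green, defender_orange, defender_blue, defender_white and the y axis of rack, either way round below 0.7 rad and linear speed of each of defender_green, defender_orange, defender_blue, defender_white below 0.05 m/s and y of defender_orange in the frame of rack between -0.03 and 0.03 m and x of defender_orange in the frame of rack between -0.16 and 0.16 m and z of defender_orange in the frame of rack between 0.03 and 0.054 m and y of defender_blue in the frame of rack between -0.03 and 0.03 m and x of defender_blue in the frame of rack between -0.16 and 0.16 m and z of defender_blue in the frame of rack between 0.03 and 0.054 m and y of defender_white in the frame of rack between -0.03 and 0.03 m and x of defender_white in the frame of rack between -0.16 and 0.16 m and z of defender_white in the frame of rack between 0.03 and 0.054 m and contact force between each of defender_green, defender_orange, defender_blue, defender_white and the fingers below 0.05 N), for 0.2 s.
3. the keeper is closed into its catches (value of joint keeper below 0.08 rad), for 0.2 s.
At the end, for the whole second after the job is handed in: Pail upright on the mat, centres within 35 mm; all ear defenders present hang still on the bar, a cup on each side, middle within 30 mm of the bar, cups' underside 30 to 54 mm up, tilt under 0.4 rad, square across within 0.7 rad; keeper within 0.08 rad of closed; all released (all of step 1 and y of defender_green in the frame of rack between -0.03 and 0.03 m and x of defender_green in the frame of rack between -0.16 and 0.16 m and z of defender_green in the frame of rack between 0.03 and 0.054 m and angle between each of defender_green, defender_orange, defender_blue, defender_white's own z axis and vertical below 0.4 rad and angle between the x axis of each of defender_green, defender_orange, defender_blue, defender_white and the y axis of rack, either way round below 0.7 rad and linear speed of each of defender_green, defender_orange, defender_blue, defender_white below 0.05 m/s and y of defender_orange in the frame of rack between -0.03 and 0.03 m and x of defender_orange in the frame of rack between -0.16 and 0.16 m and z of defender_orange in the frame of rack between 0.03 and 0.054 m and y of defender_blue in the frame of rack between -0.03 and 0.03 m and x of defender_blue in the frame of rack between -0.16 and 0.16 m and z of defender_blue in the frame of rack between 0.03 and 0.054 m and y of defender_white in the frame of rack between -0.03 and 0.03 m and x of defender_white in the frame of rack between -0.16 and 0.16 m and z of defender_white in the frame of rack between 0.03 and 0.054 m and value of joint keeper below 0.08 rad); the robot touches nothing.
It fails at once if the magnet block is pushed more than 30 mm (distance of magnet_block from where it was at the start of the episode above 0.03 m).
It fails at once if the spray is pushed more than 30 mm (distance of spray from where it was at the start of the episode above 0.03 m).
It fails at once if the wrench is pushed more than 30 mm (distance of wrench from where it was at the start of the episode above 0.03 m).
It fails at once if the pail is tipped over (angle between pail's own z axis and vertical above 1 rad).
Of defender_green, defender_orange, defender_blue, defender_white only 3 to 4 are there at a start; the rules pass over those that are not, and their reading is None.
At some moment in a run one of defender_green, defender_orange, defender_blue, defender_white, pail may be knocked a few centimetres aside while the robot is not near it.
It also fails if it takes over 210 s, if anything falls off the work surface, if the arm or the gripper's body presses on something with over 40 N, if the wrist force passes 120 N, or if a joint passes its speed limit or range.

### The arm

A 6-joint arm with a two-finger parallel gripper is mounted at the origin on the work surface. World frame = base frame: x ahead of the robot, y to its left, z up, the work surface at z = 0. Lengths are in m, angles in rad, forces in N, time in s.
With the tool pointing down it reaches from about 0.375 to 0.9 m from the base axis. Payload 3.1 kg.
Tool frame: the origin (TCP) lies midway between the tips of the shut fingers; the grasp point (between the pads) lies 19 mm behind it; z points along the fingers, y is the line along which they close (so a half turn about z gives the same grasp; the last joint's range is limited). The gripper opens to 87 mm and grips with 3 to 60 N. Pads are 19 mm wide; open, the fingers measure 117 mm over their backs; the gripper's body (75 mm by 190 mm) begins 51 mm behind the grasp point.
Start: joints at [1.133, 0.527, 1.433, -0, 1.181, -0.178], TCP at [0.161, 0.604, 0.223] pointing down, gripper open.
Joint ranges: [-3.08, 3.08], [-0.75, 2.2], [0.22, 2.44], [-1.43, 4.57], [0, 2.65], [-2.85, 2.85]. Speed limits (rad/s): [2.79, 2.79, 3.14, 3.14, 3.14, 3.14].

### API

Orientations are given as a unit quaternion [x, y, z, w].
In Python, from rig import robot gives the robot as it stands.
- The arm moves only by the shell command python3 -m jog 'ROWS' [FORCE]. ROWS is a JSON object of lists of equal length, an entry for each row: "dp": the shift along the tool's x, y, z in mm, a list of three; "delta_rot": the turn, a rotation vector about the tool's x, y, z in rad, a list of three; "gripper": the opening, from -1 (shut) to 1 (fully open). A call has 1 to 12 rows; each row is the pose to reach, as a shift and turn from the pose commanded when the call began, along the tool's axes at that moment; what a row does not reach only later rows make up. A row lasts 1/10 s, in which the tool goes at most 50 mm and 8.59 degrees, less where a joint would pass 70% of its speed; a pose out of reach is approached as far as the arm can. A call with a gripper value outside its range is refused whole. The fingers move at their own pace and stop on an object; FORCE is the grip in N (left out, the last holds). Time passes only in rows, so rows that repeat a pose let the fingers close. It gives the time, the measured TCP pose, the force, the opening and the grip force at its end, in the units of the state.
- robot.get_obs(): the state, without advancing time (a new reading comes with each control period).
- robot.camera(name): name is "scene" or "top"; returns the picture (384x512x3 uint8, red, green, blue); there is no depth.
- robot.camera_model(name): a dict with "fx", "fy", "cx", "cy" (pixels), "xyz" and "orientation" of the camera in the world. Camera axes: x right, y down, z forward; pixel columns grow to the right and rows downward; lengths in m; the calibration is good to about 2 mm. A picture is of the moment at which its call begins. camera_model takes no time and is no camera call.
- robot.hand_in(): hands the job in; it is judged then, once.
Trained networks look in the newest picture that a camera, given by its name, has taken for a name from the list of things; names that differ only in an ending like _2 or _b are one class to them, and where a whole thing is asked for, a point or a joint stands for the part that bears it (a point fixed in the world has none). Each returns a list of dicts, best first, with "score" (0 to 1); they miss things now and then, are a little off and sometimes report something else, mostly with a low value. They report only what shows in the picture. A call takes as long as a camera call.
- robot.search_frame(name, camera): "rect" ([left, top, right, bottom] in pixels, round what is visible of it).
The state is a dict: "time": time; "q": joint angles; "joint_velocities": joint speeds; "joint_torque": joint torques, N m; "position": TCP position; "tool_rot": TCP orientation; "ft_force": force on the tool from outside, world axes, zero at the start; "moment": the same for the moment, N m; "grip_width": finger opening in m; "grip_force": force on a finger pad.
Only numpy, scipy, OpenCV 4.12 (cv2) and the standard library are available. Lean on these libraries where they do the work, as an engineer would, in place of code of your own. Each camera call takes 0.05 s, during which the arm holds its last target. There are 200 camera calls.

## Working session

There is one attempt and no reset: what is moved stays moved. The work goes in short steps, Python scripts to look and compute and a shell command to move; the robot and the scene stay as the last step left them, time stands still between calls to the robot, and variables do not carry over. Pictures are saved under pics/ and viewed, at most 16 in all, crops included, and the job is handed in when it is done.

```bash
ls; mkdir -p pics
cat > h.py <<'E'
import numpy as np, cv2
from scipy.spatial.transform import Rotation as R
from rig import robot
def ray(cam,u,v):
    m=robot.camera_model(cam); d=np.array([(u-m['cx'])/m['fx'],(v-m['cy'])/m['fy'],1.])
    return np.array(m['xyz']),R.from_quat(m['orientation']).apply(d)
def atz(cam,u,v,z):
    o,d=ray(cam,u,v); return o+d*(z-o[2])/d[2]
def proj(cam,p):
    m=robot.camera_model(cam); c=R.from_quat(m['orientation']).inv().apply(np.array(p)-m['xyz'])
    return np.array([m['cx']+m['fx']*c[...,0]/c[...,2],m['cy']+m['fy']*c[...,1]/c[...,2]]).T
def snap(cam,f=None):
    im=robot.camera(cam)
    if f: cv2.imwrite(f,cv2.cvtColor(im,cv2.COLOR_RGB2BGR))
    return im
def tool(dw):  # world shift (m) -> tool mm
    o=robot.get_obs(); return R.from_quat(o['tool_rot']).inv().apply(np.array(dw))*1000
E
python3 - <<'E'
from h import *
for c in('scene','top'):
    snap(c,f'pics/{c}0.png'); print(c,robot.camera_model(c))
    for n in['rack','pail_stand','bar_mid','keeper','keeper_bar','pail','mat','defender_green','defender_orange','defender_blue','defender_white','magnet_block','spray','wrench']:
        try:
            r=robot.search_frame(n,c); print(n,[(np.round(x['rect']).tolist(),round(x['score'],2)) for x in r[:2]])
        except Exception as e: print(n,e)
o=robot.get_obs(); print(o)
E
```

```text
pics
scene {'fx': 405.11139837287686, 'fy': 405.11139837287686, 'cx': 257.5915491630226, 'cy': 195.24869455681755, 'xyz': array([ 1.16647139, -0.51395837,  1.05202876]), 'orientation': array([ 0.85728969,  0.3812153 , -0.14622291, -0.31360508])}
rack [([236.0, 100.0, 374.0, 213.0], 0.6)]
pail_stand [([234.0, 98.0, 374.0, 216.0], 0.94), ([272.0, 97.0, 375.0, 171.0], 0.57)]
bar_mid [([234.0, 97.0, 374.0, 214.0], 0.87)]
keeper [([274.0, 97.0, 374.0, 174.0], 0.56)]
keeper_bar [([273.0, 94.0, 376.0, 177.0], 0.74)]
pail [([275.0, 135.0, 302.0, 181.0], 0.57)]
mat [([151.0, 266.0, 204.0, 314.0], 0.75)]
defender_green [([124.0, 206.0, 166.0, 265.0], 0.73)]
defender_orange [([236.0, 195.0, 279.0, 248.0], 0.87)]
defender_blue [([236.0, 97.0, 376.0, 215.0], 0.49)]
defender_white [([195.0, 219.0, 239.0, 278.0], 0.9)]
magnet_block [([172.0, 204.0, 204.0, 240.0], 0.63), ([238.0, 190.0, 280.0, 249.0], 0.36)]
spray [([308.0, 220.0, 332.0, 262.0], 0.59), ([195.0, 218.0, 241.0, 276.0], 0.51)]
wrench [([227.0, 276.0, 284.0, 330.0], 0.74)]
top {'fx': 381.0013037577227, 'fy': 381.0013037577227, 'cx': 255.
[... 1062 characters left out ...]
ay([ 1.13254232e+00,  5.27517027e-01,  1.43270051e+00, -1.64501337e-05,
        1.18136831e+00, -1.78473429e-01]), 'joint_velocities': array([ 2.02751100e-03,  1.38825794e-03, -1.14824958e-04, -4.27700837e-04,
        3.05651151e-05,  2.53400915e-04]), 'joint_torque': array([-1.35216076e-03, -4.40007520e+01, -1.76975495e+01,  6.33987598e-02,
        5.05200843e-02, -1.32324385e-05]), 'position': array([0.16049632, 0.60402567, 0.22253776]), 'tool_rot': array([1.29522260e-01, 9.91576514e-01, 9.31562125e-07, 8.28264627e-06]), 'ft_force': array([-0.38743038,  0.23599961,  0.17851753]), 'moment': array([-0.05177907, -0.04690209, -0.05470196]), 'grip_force': 0.0, 'grip_width': 0.08694160749685255}
```

Run:
```python
import cv2
a=cv2.imread('pics/top0.png'); cv2.imwrite('pics/topc.png',cv2.resize(a[90:340,80:400],None,fx=2.4,fy=2.4,interpolation=cv2.INTER_CUBIC))
a=cv2.imread('pics/scene0.png'); cv2.imwrite('pics/scenec.png',cv2.resize(a[80:340,110:390],None,fx=2.3,fy=2.3,interpolation=cv2.INTER_CUBIC))
```

```text
(no output)
```

View pics/topc.png

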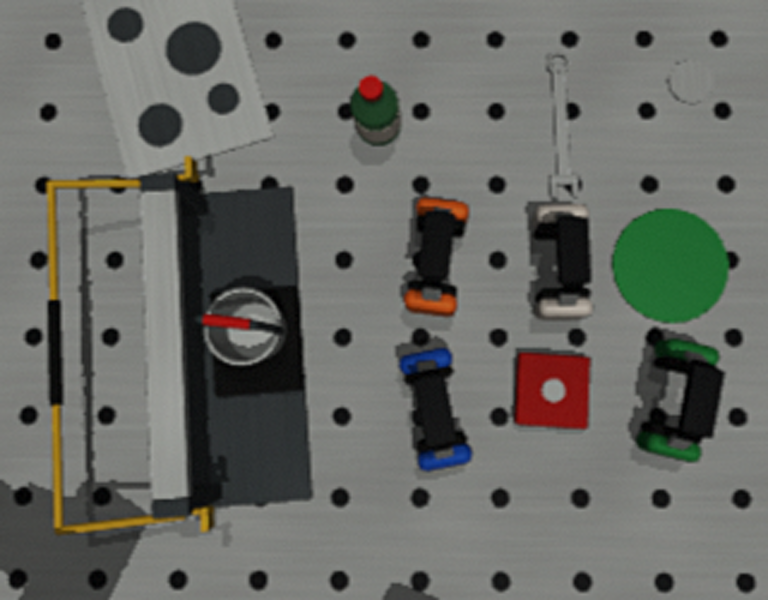

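View pics/scenec.png

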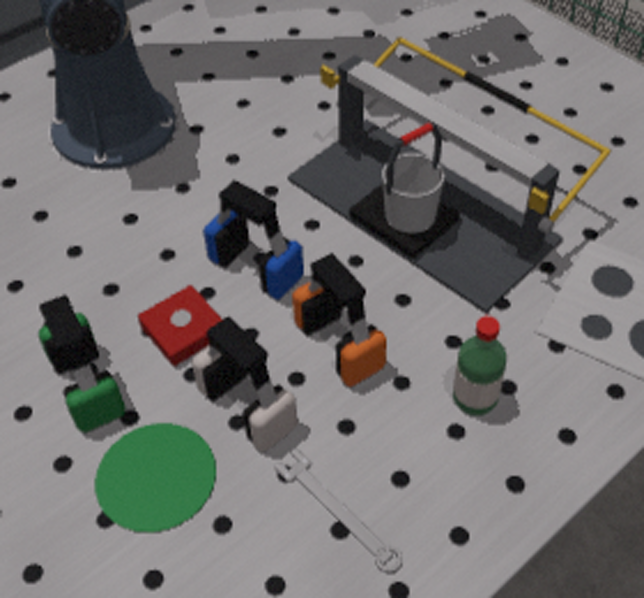

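Top view: all four defenders stand to the right (−y) of the rack, the keeper is open on the left, the pail is on its stand with its grip at crop (228,322), and the mat is at (670,265). Next I fit poses and check them with an overlay.

```bash
cat >> h.py <<'E'
def seg(im,name):
    h=cv2.cvtColor(im,cv2.COLOR_RGB2HSV); H,S,V=[h[...,i].astype(int) for i in range(3)]
    m={'orange':(H>4)&(H<16)&(S>150)&(V>120),'blue':(H>105)&(H<125)&(S>150)&(V>90),'green':(H>50)&(H<85)&(S>110)&(V>50),
       'red':((H<5)|(H>174))&(S>150)&(V>90),'yellow':(H>17)&(H<28)&(S>130)}[name]
    return m.astype(np.uint8)
def box(c,yaw,x,y,z):
    "8 corners of box x=(lo,hi).. in frame at c with yaw"
    P=np.array([[a,b,d] for d in z for a,b in((x[0],y[0]),(x[1],y[0]),(x[1],y[1]),(x[0],y[1]))])
    return R.from_euler('z',yaw).apply(P)+c
def draw(im,cam,P,col,off,s):
    q=((proj(cam,P)-off)*s).astype(int)
    for k in range(0,len(q),4): cv2.polylines(im,[q[k:k+4].reshape(-1,1,2)],True,col,1)
def defbox(p):
    c=np.array([p[0],p[1],p[3] if len(p)>3 else 0.]); 
    return [box(c,p[2],(-.035,.035),(-.018,.018),(.15,.128)),box(c,p[2],(.034,.07),(-.033,.033),(.075,0)),box(c,p[2],(-.07,-.034),(-.033,.033),(.075,0))]
E
python3 - <<'E'
from h import *
im=cv2.cvtColor(cv2.imread('pics/top0.png'),cv2.COLOR_BGR2RGB)
for n in('orange','blue','green','red','yellow'):
    m=seg(im,n); k,l,s,c=cv2.connectedComponentsWithStats(m)
    print(n,[(s[i][:5].tolist(),c[i].round(1).tolist()) for i in range(1,k) if s[i][4]>25])
def P(u,v,z): return atz('top',80+u/2.4,90+v/2.4,z)[:3].round(4)
print('bar',[P(*a,.17) for a in((140,187),(178,187),(152,500),(190,500))])
print('post tops outer',[P(*a,.17) for a in((142,175),(195,175),(153,512),(200,510))])
print('keeper corners z?',[P(*a,.12) for a in((50,185),(58,530),(54,352))])
print('base',[P(*a,.01) for a in((292,187),(311,497))])
print('stand',[P(*a,.03) for a in((298,286),(302,390))], 'matc',P(670,265,.004))
print('grip',P(228,322,.19),P(202,320,.19), 'mag',P(553,390,.03))
for n,a,b in(('or',(442,203),(430,310)),('bl',(425,352),(443,464)),('wh',(563,208),(562,315)),('gr',(690,345),(673,455))):
    A,B=P(*a,.07),P(*b,.07); print(n,(A+B)/2,np.linalg.norm(A-B),np.arctan2(*(A-B)[1::-1]))
E
```

```text
orange [([254, 173, 21, 8, 82], [266.0, 175.7]), ([249, 211, 21, 9, 113], [259.3, 215.8])]
blue [([247, 236, 21, 9, 95], [257.9, 239.3]), ([255, 276, 21, 10, 110], [265.5, 280.9])]
green [([227, 125, 18, 17, 172], [236.3, 134.9]), ([335, 177, 49, 47, 1774], [358.9, 200.1]), ([358, 231, 21, 11, 95], [369.0, 235.2]), ([350, 271, 22, 11, 119], [360.1, 276.8])]
red [([230, 122, 9, 9, 69], [234.0, 126.0]), ([164, 221, 20, 6, 87], [173.4, 223.6]), ([295, 237, 31, 32, 773], [310.0, 252.5])]
yellow [([153, 155, 10, 12, 64], [158.3, 161.3]), ([99, 164, 40, 52, 288], [109.6, 179.6]), ([102, 257, 55, 56, 356], [114.7, 296.2]), ([421, 266, 29, 12, 234], [435.8, 271.6]), ([159, 300, 10, 12, 66], [164.7, 304.7])]
bar [array([0.6595, 0.314 , 0.17  ]), array([0.6595, 0.2708, 0.17  ]), array([0.3159, 0.2842, 0.17  ]), array([0.316 , 0.2432, 0.17  ])]
post tops outer [array([0.6734, 0.3124, 0.17  ]), array([0.6733, 0.2521, 0.17  ]), array([0.3034, 0.2825, 0.17  ]), array([0.3057, 0.232 , 0.17  ])]
keeper corners z? [array([0.673 , 0.4384, 0.12  ]), array([0.2766, 0.4038, 0.12  ]), array([0.4755, 0.421 , 0.12  ])]
base [array([0.6945, 0.1672, 0.01  ]), array([0.301 , 0.1341, 0.01  ])]
stand [array([0.5622, 0.1533, 0.03  ]), array([0.4323, 0.1454, 0.03  ])] matc [ 0.5926 -0.3228  0.004 ]
grip [0.5056 0.2043 0.19  ] [0.5078 0.2326 0.19  ] mag [ 0.4331 -0.1659  0.03  ]
or [ 0.5948  -0.02115  0.07   ] 0.13301477361556507 -0.11074024317453506
bl [ 0.41235 -0.0186   0.07   ] 0.13326218518394484 0.16280473894875552
wh [ 0.58875 -0.1754   0.07   ] 0.13176073011333833 -0.03036272385052945
gr [ 0.42255 -0.3132   0.07   ] 0.13157495962378252 -0.19426544635805185
```

Run:
```python
from h import *
s=3;off=np.array([85,95])
im=cv2.imread('pics/top0.png'); v=cv2.resize(im[95:295,85:350],None,fx=s,fy=s,interpolation=cv2.INTER_CUBIC)
c=np.array([.4877,.278,0]);a=.083
draw(v,'top',box(c,a,(-.17,.17),(-.02,.02),(.17,.15)),(0,255,255),off,s)
draw(v,'top',box(c,a,(-.2,.2),(-.13,.06),(.01,0)),(0,255,0),off,s)
draw(v,'top',box(c,a,(-.065,.065),(-.13,-.02),(.03,.01)),(255,255,0),off,s)
for p in((.5948,-.0211,-.11+1.571*2),(.4124,-.0186,.163),(.5888,-.1754,-.03)):
    for b in defbox(p): draw(v,'top',b,(0,255,0),off,s)
p=robot.camera_model
t=np.linspace(0,6.28,24)
for (x,y,z,r) in((.5056,.204,.115,.045),):
    draw(v,'top',np.array([[x+r*np.cos(k),y+r*np.sin(k),z] for k in t]).reshape(-1,3),(255,0,255),off,s)
cv2.imwrite('pics/ov1.png',v)
print(atz('top',80+242/2.4,90+327/2.4,.115), atz('top',80+243/2.4,90+323/2.4,.19))
```

```text
[0.50498638 0.20472396 0.115     ] [0.50458992 0.18794231 0.19      ]
```

View pics/ov1.png

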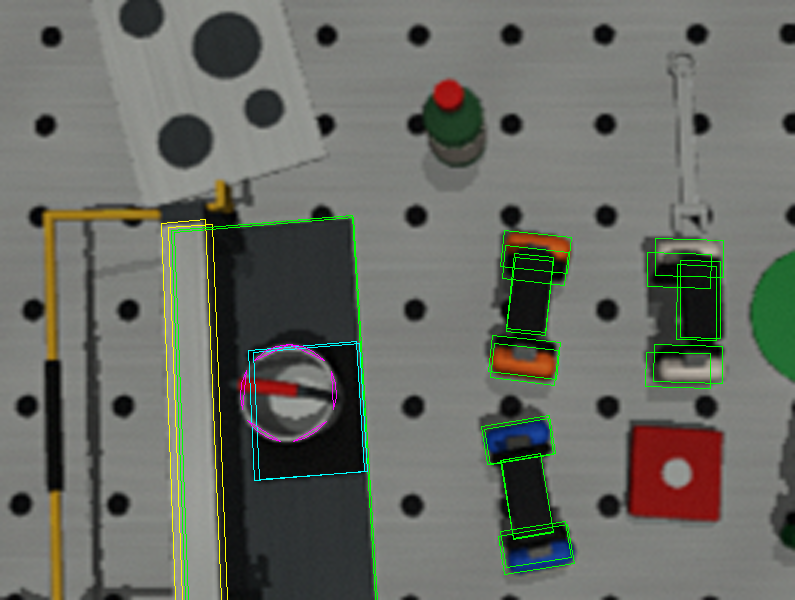

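```bash
cat >> h.py <<'E'
def go(xyz,yaw):
    "dp mm and turn about tool z, from the commanded pose, tool kept pointing down; yaw = world angle of tool y"
    o=robot.get_obs(); r=R.from_quat(o['tool_rot']); y=r.apply([0,1,0]); cur=np.arctan2(y[1],y[0])
    d=(yaw-cur+np.pi/2)%np.pi-np.pi/2
    q6=o['q'][5]; 
    print('dp',r.inv().apply(np.array(xyz)-o['position']).__mul__(1000).round(1).tolist(),'rz',round(-d,3),'q6now',round(q6,2),'q6after',round(np.arctan2(xyz[1],xyz[0])-(cur+d),2),'tilt',np.round(r.apply([0,0,1])[:2],3))
E
python3 -c "
from h import *
go((.505,.2045,.30),-.08)"
```

```text
dp [-435.6, -297.6, -77.5] rz 1.391 q6now -0.18 q6after 0.46 tilt [ 0. -0.]
```

```bash
python3 -m jog '{"dp":[[0,0,-40],[0,0,-78],[-436,-298,-78],[-436,-298,-78],[-436,-298,-78],[-436,-298,-78],[-436,-298,-78],[-436,-298,-78],[-436,-298,-78],[-436,-298,-78],[-436,-298,-78],[-436,-298,-78]],"delta_rot":[[0,0,0],[0,0,0],[0,0,1.39],[0,0,1.39],[0,0,1.39],[0,0,1.39],[0,0,1.39],[0,0,1.39],[0,0,1.39],[0,0,1.39],[0,0,1.39],[0,0,1.39]],"gripper":[1,1,1,1,1,1,1,1,1,1,1,1]}'
python3 -c "
from h import *
go((.505,.2045,.173),-.08)"
```

```text
time: 2.7
position: [0.4881, 0.2236, 0.3008]
tool_rot: [0.736, 0.677, 0.0, 0.0]
ft_force: [0.4, 0.3, 0.2]
grip_width: 0.0871
grip_force: 0.0
dp [-17.7, 18.4, 127.8] rz -0.003 q6now 0.3 q6after 0.46 tilt [0.001 0.   ]
```

```bash
python3 -m jog '{"dp":[[0,0,0],[0,0,0]],"delta_rot":[[0,0,0],[0,0,0]],"gripper":[1,1]}'
python3 -c "
from h import *
go((.505,.2045,.173),-.08)"
```

```text
time: 2.9
position: [0.4876, 0.2243, 0.3004]
tool_rot: [0.735, 0.678, -0.0, -0.0]
ft_force: [-0.2, 0.2, 0.4]
grip_width: 0.087
grip_force: 0.0
dp [-18.3, 19.1, 127.4] rz -0.002 q6now 0.3 q6after 0.46 tilt [-0.001  0.   ]
```

```bash
python3 -m jog '{"dp":[[-18,19,40],[-18,19,80],[-18,19,105],[-18,19,127],[-18,19,127],[-18,19,127],[-18,19,127],[-18,19,127],[-18,19,127],[-18,19,127]],"delta_rot":[[0,0,0],[0,0,0],[0,0,0],[0,0,0],[0,0,0],[0,0,0],[0,0,0],[0,0,0],[0,0,0],[0,0,0]],"gripper":[1,1,1,1,1,-1,-1,-1,-1,-1]}' 30
```

```text
time: 3.9
position: [0.5048, 0.2059, 0.1743]
tool_rot: [0.734, 0.679, 0.001, 0.0]
ft_force: [0.7, 0.4, -0.8]
grip_width: 0.055
grip_force: 0.0
```

```bash
python3 -m jog '{"dp":[[0,0,0],[0,0,0],[0,0,-20],[0,0,-50],[0,0,-90],[0,0,-130],[0,0,-130],[0,0,-130]],"delta_rot":[[0,0,0],[0,0,0],[0,0,0],[0,0,0],[0,0,0],[0,0,0],[0,0,0],[0,0,0]],"gripper":[-1,-1,-1,-1,-1,-1,-1,-1]}' 
python3 -c "
from h import *
snap('scene','pics/s1.png'); snap('top','pics/t1.png')
go((.5926,-.3228,.30),-.6)
go((.5926,-.3228,.30),-1.08)"
```

```text
time: 4.7
position: [0.5048, 0.2059, 0.3044]
tool_rot: [0.734, 0.679, 0.001, 0.001]
ft_force: [0.1, -0.3, -0.3]
grip_width: 0.0008
grip_force: 0.0
dp [-519.7, 130.6, 2.2] rz 0.521 q6now 0.26 q6after 0.1 tilt [-0.003 -0.001]
dp [-519.7, 130.6, 2.2] rz 1.001 q6now 0.26 q6after 0.58 tilt [-0.003 -0.001]
```

```bash
python3 -m jog '{"dp":[[0,0,0],[0,0,0],[0,0,0],[0,0,0],[0,0,0],[0,0,0],[0,0,0],[0,0,0],[0,0,0],[0,0,0],[0,0,0],[0,0,0]],"delta_rot":[[0,0,0],[0,0,0],[0,0,0],[0,0,0],[0,0,0],[0,0,0],[0,0,0],[0,0,0],[0,0,0],[0,0,0],[0,0,0],[0,0,0]],"gripper":[1,1,1,1,1,1,1,1,1,1,1,1]}'
python3 - <<'E'
from h import *
a=cv2.imread('pics/s1.png');b=cv2.imread('pics/t1.png')
cv2.imwrite('pics/c1.png',np.hstack([cv2.resize(a[60:260,220:400],None,fx=2.2,fy=2.2),cv2.resize(b[140:340,90:270],None,fx=2.2,fy=2.2)]))
E
```

```text
time: 6.0
position: [0.5045, 0.2059, 0.3035]
tool_rot: [0.734, 0.679, -0.0, -0.0]
ft_force: [0.4, -0.2, 0.3]
grip_width: 0.0845
grip_force: 0.0
```

View pics/c1.png

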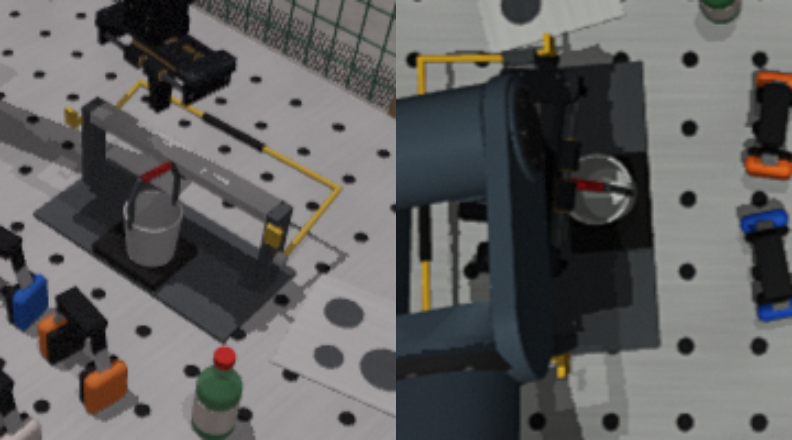

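The pail stands unmoved on its stand; I lifted before the fingers had closed. Going down again with a longer close.

```bash
python3 -m jog '{"dp":[[0,0,40],[0,0,80],[0,0,110],[0,0,130],[0,0,130],[0,0,130],[0,0,130],[0,0,130],[0,0,130],[0,0,130],[0,0,130],[0,0,130]],"delta_rot":[[0,0,0],[0,0,0],[0,0,0],[0,0,0],[0,0,0],[0,0,0],[0,0,0],[0,0,0],[0,0,0],[0,0,0],[0,0,0],[0,0,0]],"gripper":[1,1,1,1,1,-1,-1,-1,-1,-1,-1,-1]}' 30
python3 -m jog '{"dp":[[0,0,0],[0,0,0],[0,0,0],[0,0,0],[0,0,0],[0,0,0],[0,0,0]],"delta_rot":[[0,0,0],[0,0,0],[0,0,0],[0,0,0],[0,0,0],[0,0,0],[0,0,0]],"gripper":[-1,-1,-1,-1,-1,-1,-1]}' 30
```

```text
time: 7.2
position: [0.5045, 0.2059, 0.1737]
tool_rot: [0.734, 0.679, 0.0, 0.0]
ft_force: [0.2, 0.4, 0.2]
grip_width: 0.0388
grip_force: 0.0
time: 7.9
position: [0.5048, 0.2059, 0.1736]
tool_rot: [0.734, 0.679, 0.0, 0.0]
ft_force: [0.5, 0.6, -0.3]
grip_width: 0.0087
grip_force: 29.9
```

```bash
python3 -m jog '{"dp":[[0,0,-20],[0,0,-50],[0,0,-90],[0,0,-130],[0,0,-165],[0,0,-165],[0,0,-165]],"delta_rot":[[0,0,0],[0,0,0],[0,0,0],[0,0,0],[0,0,0],[0,0,0],[0,0,0]],"gripper":[-1,-1,-1,-1,-1,-1,-1]}' 
python3 -c "
from h import *
snap('scene','pics/s2.png')
go((.5926,-.3228,.335),-.6)"
```

```text
time: 8.6
position: [0.5038, 0.2057, 0.3378]
tool_rot: [0.734, 0.679, -0.001, -0.0]
ft_force: [0.1, -0.1, -4.8]
grip_width: 0.0091
grip_force: 29.9
dp [-519.5, 131.3, 1.6] rz 0.521 q6now 0.26 q6after 0.1 tilt [-0.005 -0.001]
```

View pics/s2.png

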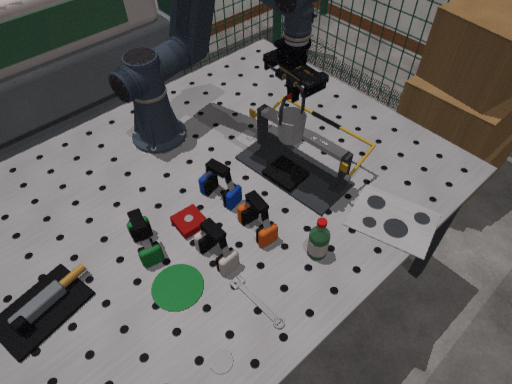

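The pail is held upright above the rack. Next it goes to the mat.

```bash
python3 -m jog '{"dp":[[-45,12,0],[-90,24,0],[-135,35,0],[-180,46,0],[-225,57,0],[-270,68,0],[-315,80,0],[-360,92,0],[-405,103,0],[-450,114,0],[-490,124,0],[-519,131,0]],"delta_rot":[[0,0,0],[0,0,0],[0,0,0.05],[0,0,0.1],[0,0,0.15],[0,0,0.2],[0,0,0.25],[0,0,0.3],[0,0,0.4],[0,0,0.45],[0,0,0.5],[0,0,0.52]],"gripper":[-1,-1,-1,-1,-1,-1,-1,-1,-1,-1,-1,-1]}' 
python3 -m jog '{"dp":[[0,0,0],[0,0,0],[0,0,0]],"delta_rot":[[0,0,0],[0,0,0],[0,0,0]],"gripper":[-1,-1,-1]}' 
python3 -c "
from h import *
go((.5926,-.3228,.149),-.6)
im=snap('top'); print(robot.search_frame('mat','top')[:2],robot.search_frame('pail','top')[:2]); cv2.imwrite('pics/t2.png',im[...,::-1])"
```

```text
time: 9.85
position: [0.5927, -0.3244, 0.334]
tool_rot: [0.885, 0.465, -0.002, -0.003]
ft_force: [-0.2, -0.0, -3.6]
grip_width: 0.009
grip_force: 30.0
time: 10.15
position: [0.5931, -0.32, 0.3361]
tool_rot: [0.884, 0.467, -0.001, -0.003]
ft_force: [-0.5, 0.0, -4.6]
grip_width: 0.009
grip_force: 30.0
dp [-2.7, 2.3, 187.1] rz 0.002 q6now -0.06 q6after 0.1 tilt [-0.004  0.004]
[{'rect': [351.0, 230.9, 370.7, 244.9], 'score': 0.68}, {'rect': [99.2, 155.0, 211.9, 311.1], 'score': 0.62}] [{'rect': [356.8, 167.0, 384.6, 203.3], 'score': 0.66}]
```

```bash
python3 -m jog '{"dp":[[-3,2,40],[-3,2,80],[-3,2,120],[-3,2,150],[-3,2,170],[-3,2,180],[-3,2,184],[-3,2,187],[-3,2,188],[-3,2,188],[-3,2,188]],"delta_rot":[[0,0,0],[0,0,0],[0,0,0],[0,0,0],[0,0,0],[0,0,0],[0,0,0],[0,0,0],[0,0,0],[0,0,0],[0,0,0]],"gripper":[-1,-1,-1,-1,-1,-1,-1,-1,-1,-1,-1]}'
```

```text
time: 11.4
position: [0.5945, -0.3258, 0.1516]
tool_rot: [0.884, 0.467, 0.0, 0.001]
ft_force: [1.1, 0.3, -4.3]
grip_width: 0.009
grip_force: 30.0
```

```bash
python3 -m jog '{"dp":[[0,0,2],[0,0,4],[0,0,5],[0,0,5]],"delta_rot":[[0,0,0],[0,0,0],[0,0,0],[0,0,0]],"gripper":[-1,-1,-1,-1]}'
```

```text
time: 11.8
position: [0.5967, -0.3267, 0.15]
tool_rot: [0.884, 0.467, 0.002, 0.003]
ft_force: [0.6, 1.3, 10.0]
grip_width: 0.0088
grip_force: 30.0
```

```bash
python3 -m jog '{"dp":[[0,0,-2],[0,0,-2],[0,0,-2],[0,0,-2],[0,0,-2],[0,0,-2],[0,0,-2],[0,0,-2],[0,0,-2],[0,0,-2],[0,0,-2],[0,0,-2]],"delta_rot":[[0,0,0],[0,0,0],[0,0,0],[0,0,0],[0,0,0],[0,0,0],[0,0,0],[0,0,0],[0,0,0],[0,0,0],[0,0,0],[0,0,0]],"gripper":[0.3,0.3,0.3,0.3,0.3,0.3,0.3,0.3,0.3,0.3,0.3,0.3]}' 
python3 -m jog '{"dp":[[0,0,-30],[0,0,-70],[0,0,-110],[0,0,-150],[0,0,-150],[0,0,-150]],"delta_rot":[[0,0,0],[0,0,0],[0,0,0],[0,0,0],[0,0,0],[0,0,0]],"gripper":[1,1,1,1,1,1]}'
python3 - <<'E'
from h import *
im=snap('scene'); 
cv2.imwrite('pics/s3.png',cv2.resize(im[150:340,80:330,::-1],None,fx=3,fy=3))
go((.4226,-.3132,.30),-.194+1.571)
E
```

```text
time: 13.0
position: [0.5941, -0.3255, 0.1476]
tool_rot: [0.884, 0.467, 0.0, 0.0]
ft_force: [-0.9, 0.4, -0.3]
grip_width: 0.0567
grip_force: 0.0
time: 13.6
position: [0.5944, -0.3257, 0.2991]
tool_rot: [0.884, 0.467, 0.001, 0.001]
ft_force: [0.0, 0.1, -0.9]
grip_width: 0.0861
grip_force: 0.0
dp [-86.6, -148.0, -2.7] rz 1.166 q6now -0.07 q6after 1.13 tilt [-0.001  0.001]
```

View pics/s3.png

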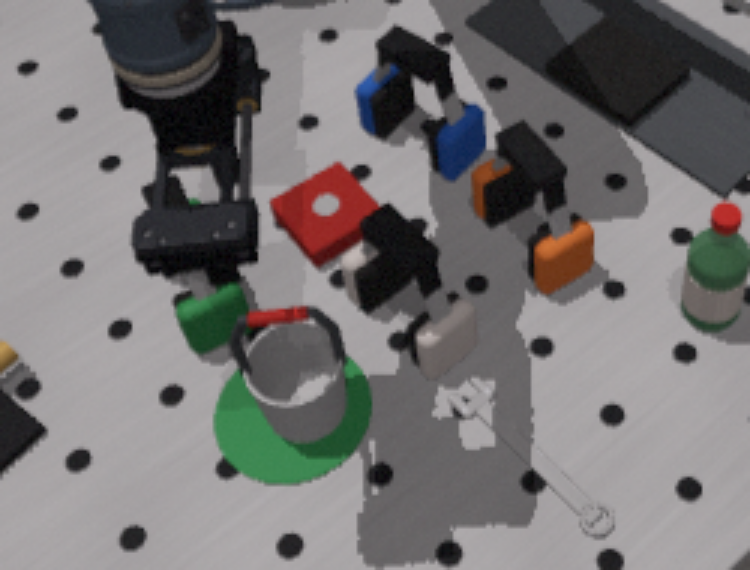

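The pail stands upright on the mat, slightly right of centre at crop (310,410). Next is the green defender.

```bash
python3 -m jog '{"dp":[[-20,-40,-3],[-40,-80,-3],[-60,-110,-3],[-87,-148,-3],[-87,-148,-3],[-87,-148,-3],[-87,-148,-3],[-87,-148,-3],[-87,-148,-3],[-87,-148,-3],[-87,-148,-3]],"delta_rot":[[0,0,0.15],[0,0,0.3],[0,0,0.45],[0,0,0.6],[0,0,0.75],[0,0,0.9],[0,0,1.05],[0,0,1.166],[0,0,1.166],[0,0,1.166],[0,0,1.166]],"gripper":[1,1,1,1,1,1,1,1,1,1,1]}'
python3 - <<'E'
from h import *
im=snap('top')
s=4;off=np.array([320,150])
v=cv2.resize(im[150:300,320:400,::-1],None,fx=s,fy=s,interpolation=cv2.INTER_CUBIC)
for b in defbox((.4226,-.3132,-.194)): draw(v,'top',b,(0,255,255),off,s)
t=np.linspace(0,6.28,24)
for r,z in((.045,.089),):
  draw(v,'top',np.array([[.5935+r*np.cos(k),-.3238+r*np.sin(k),z] for k in t]),(255,0,255),off,s)
cv2.imwrite('pics/t3.png',v)
go((.4226,-.3132,.135),-.194+1.571)
E
```

```text
time: 14.75
position: [0.4225, -0.3135, 0.2997]
tool_rot: [0.995, -0.096, -0.001, -0.001]
ft_force: [-0.1, 0.1, 0.2]
grip_width: 0.0871
grip_force: 0.0
dp [0.0, -0.3, 165.0] rz 0.001 q6now 0.91 q6after 1.13 tilt [-0.001  0.001]
```

View pics/t3.png

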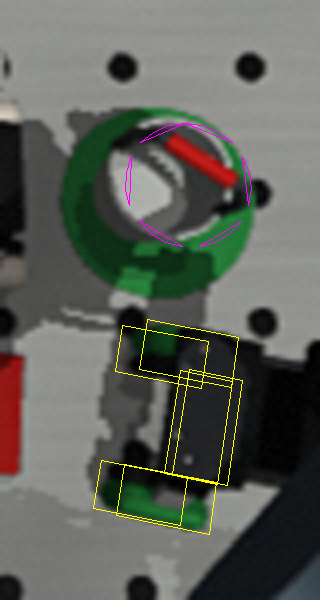

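Pail rim matches a centre within about 5 mm of the mat's, and the green model overlay fits.

```bash
python3 -m jog '{"dp":[[0,0,45],[0,0,90],[0,0,130],[0,0,150],[0,0,160],[0,0,165],[0,0,165],[0,0,165],[0,0,165],[0,0,165],[0,0,165],[0,0,165]],"delta_rot":[[0,0,0],[0,0,0],[0,0,0],[0,0,0],[0,0,0],[0,0,0],[0,0,0],[0,0,0],[0,0,0],[0,0,0],[0,0,0],[0,0,0]],"gripper":[1,1,1,1,1,1,-1,-1,-1,-1,-1,-1]}' 40
python3 -m jog '{"dp":[[0,0,0],[0,0,0],[0,0,0],[0,0,0],[0,0,0],[0,0,-20],[0,0,-60],[0,0,-100],[0,0,-140],[0,0,-180],[0,0,-230],[0,0,-230]],"delta_rot":[[0,0,0],[0,0,0],[0,0,0],[0,0,0],[0,0,0],[0,0,0],[0,0,0],[0,0,0],[0,0,0],[0,0,0],[0,0,0],[0,0,0]],"gripper":[-1,-1,-1,-1,-1,-1,-1,-1,-1,-1,-1,-1]}' 40
python3 - <<'E'
from h import *
im=snap('scene','pics/s4.png'); c=np.array([.4877,.278,0])
for i,x in enumerate((-.125,-.042,.042,.125)): print((R.from_euler('z',.083).apply([x,0,0])+c).round(4))
go(R.from_euler('z',.083).apply([-.125,0,0])+c+[0,0,.365],.083)
E
```

```text
time: 16.0
position: [0.4229, -0.314, 0.1359]
tool_rot: [0.995, -0.097, 0.0, 0.0]
ft_force: [0.4, -0.6, 0.1]
grip_width: 0.047
grip_force: 0.0
time: 17.2
position: [0.4255, -0.3163, 0.3723]
tool_rot: [0.995, -0.097, 0.006, 0.005]
ft_force: [1.3, -1.6, -2.7]
grip_width: 0.036
grip_force: 39.6
[0.3631 0.2676 0.    ]
[0.4458 0.2745 0.    ]
[0.5296 0.2815 0.    ]
[0.6123 0.2884 0.    ]
dp [-172.1, -559.8, 0.2] rz 1.294 q6now 0.91 q6after 3.69 tilt [ 0.005 -0.005]
```

```bash
python3 -m jog '{"dp":[[-13,-45,0],[-27,-90,0],[-41,-135,0],[-55,-180,0],[-69,-225,0],[-83,-270,0],[-97,-315,0],[-111,-360,0],[-125,-405,0],[-138,-450,0],[-152,-495,0],[-166,-540,0]],"delta_rot":[[0,0,-0.14],[0,0,-0.28],[0,0,-0.42],[0,0,-0.56],[0,0,-0.7],[0,0,-0.84],[0,0,-0.98],[0,0,-1.12],[0,0,-1.26],[0,0,-1.4],[0,0,-1.54],[0,0,-1.68]],"gripper":[-1,-1,-1,-1,-1,-1,-1,-1,-1,-1,-1,-1]}' 
python3 -m jog '{"dp":[[0,0,0],[0,0,0],[0,0,0]],"delta_rot":[[0,0,0],[0,0,0],[0,0,0]],"gripper":[-1,-1,-1]}'
python3 - <<'E'
from h import *
im=snap('scene','pics/s5.png'); c=np.array([.4877,.278,0])
go(R.from_euler('z',.083).apply([-.125,0,0])+c+[0,0,.365],.083)
E
```

```text
time: 18.45
position: [0.3617, 0.2494, 0.363]
tool_rot: [0.734, 0.679, -0.003, -0.001]
ft_force: [1.2, -1.4, -2.6]
grip_width: 0.0357
grip_force: 39.6
time: 18.75
position: [0.3631, 0.2471, 0.3639]
tool_rot: [0.737, 0.676, -0.002, -0.001]
ft_force: [0.6, 0.2, -2.0]
grip_width: 0.0359
grip_force: 40.0
dp [20.7, -2.3, -0.7] rz -0.17 q6now 0.43 q6after 0.55 tilt [-0.003 -0.001]
```

```bash
python3 -m jog '{"dp":[[21,-2,0],[21,-2,0],[21,-2,0],[21,-2,0]],"delta_rot":[[0,0,-0.1],[0,0,-0.17],[0,0,-0.17],[0,0,-0.17]],"gripper":[-1,-1,-1,-1]}'
cat >> h.py <<'E'
def check(name,hull='scene',f=None,p=None):
    im=snap(hull); o=robot.get_obs(); x,y,z=o['position']
    if p is None: p=(x,y,.083+1.571,z-.135)
    s=4; u=proj(hull,np.array([[p[0],p[1],p[3]+.08]]))[0]; off=np.array([int(u[0])-75,int(u[1])-65])
    v=cv2.resize(im[off[1]:off[1]+130,off[0]:off[0]+150,::-1],None,fx=s,fy=s,interpolation=cv2.INTER_CUBIC)
    for b in defbox(p): draw(v,hull,b,(0,255,255),off,s)
    c=np.array([.4877,.278,0]); draw(v,hull,box(c,.083,(-.17,.17),(-.02,.02),(.17,.15)),(255,0,255),off,s)
    cv2.imwrite(f,v)
E
python3 -c "
from h import *
check('green','scene','pics/k1.png')
c=np.array([.4877,.278,0])
go(R.from_euler('z',.083).apply([-.125,0,0])+c+[0,0,.178],.083)
"
```

```text
time: 19.2
position: [0.3641, 0.2679, 0.3653]
tool_rot: [0.678, 0.735, -0.0, -0.0]
ft_force: [-0.1, -0.1, -2.5]
grip_width: 0.0355
grip_force: 40.0
dp [-0.3, -0.9, 187.4] rz -0.001 q6now 0.31 q6after 0.55 tilt [-0. -0.]
```

View pics/k1.png

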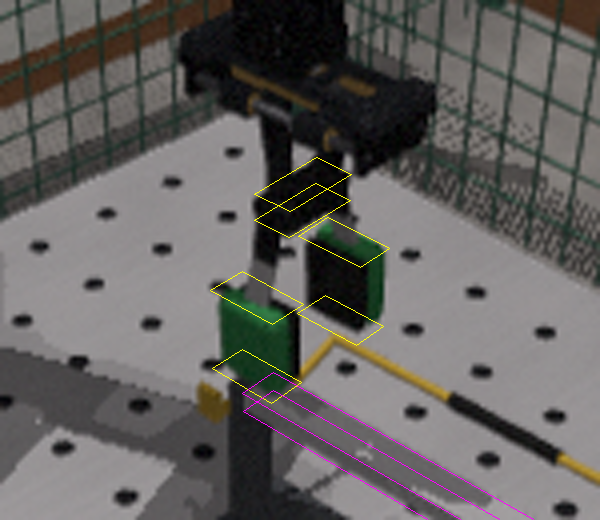

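The green pair hangs square in the gripper and matches the model within a few mm, with the cups straddling the bar line.

```bash
python3 -m jog '{"dp":[[0,-1,40],[0,-1,80],[0,-1,120],[0,-1,150],[0,-1,170],[0,-1,180],[0,-1,184],[0,-1,187],[0,-1,187],[0,-1,187]],"delta_rot":[[0,0,0],[0,0,0],[0,0,0],[0,0,0],[0,0,0],[0,0,0],[0,0,0],[0,0,0],[0,0,0],[0,0,0]],"gripper":[-1,-1,-1,-1,-1,-1,-1,-1,-1,-1]}'
```

```text
time: 20.25
position: [0.3636, 0.2693, 0.1794]
tool_rot: [0.676, 0.736, 0.001, 0.0]
ft_force: [0.6, -0.7, -3.2]
grip_width: 0.0356
grip_force: 40.0
```

```bash
python3 -m jog '{"dp":[[0,0,2],[0,0,3],[0,0,3]],"delta_rot":[[0,0,0],[0,0,0],[0,0,0]],"gripper":[-1,-1,-1]}'; python3 -m jog '{"dp":[[0,0,0],[0,0,0],[0,0,0],[0,0,0],[0,0,0],[0,0,0],[0,0,0],[0,0,-20],[0,0,-60],[0,0,-100],[0,0,-130],[0,0,-130]],"delta_rot":[[0,0,0],[0,0,0],[0,0,0],[0,0,0],[0,0,0],[0,0,0],[0,0,0],[0,0,0],[0,0,0],[0,0,0],[0,0,0],[0,0,0]],"gripper":[0.3,0.3,0.3,0.3,0.3,0.3,0.3,0.3,0.3,0.3,0.3,0.3]}' 
python3 -c "
from h import *
snap('top'); print([ (n,[(np.round(x['rect']),x['score']) for x in robot.search_frame('defender_'+n,'top')[:2]]) for n in('orange','blue','white','green')])
go((.4124,-.0186,.31),.163+1.571)
go((.4124,-.0186,.31),.163-1.571)
"
```

```text
time: 20.55
position: [0.3637, 0.2697, 0.178]
tool_rot: [0.676, 0.737, 0.002, 0.001]
ft_force: [-3.0, 0.6, 13.6]
grip_width: 0.0359
grip_force: 40.0
time: 21.75
position: [0.3656, 0.2702, 0.3098]
tool_rot: [0.676, 0.737, 0.005, 0.002]
ft_force: [0.5, -0.7, -0.7]
grip_width: 0.0565
grip_force: 0.0
[('orange', [(array([249., 173., 277., 222.]), 0.7), (array([344., 178., 380., 212.]), 0.25)]), ('blue', [(array([249., 237., 276., 286.]), 0.62)]), ('white', [(array([300., 178., 330., 226.]), 0.82)]), ('green', [(array([133., 263., 188., 292.]), 0.73)])]
dp [-290.4, 26.0, -5.8] rz 1.492 q6now 0.3 q6after 1.36 tilt [-0.003 -0.001]
dp [-290.4, 26.0, -5.8] rz 1.493 q6now 0.3 q6after 1.36 tilt [-0.003 -0.001]
```

```bash
python3 -m jog '{"dp":[[-45,4,-6],[-90,8,-6],[-135,12,-6],[-180,16,-6],[-225,20,-6],[-270,24,-6],[-290,26,-6],[-290,26,-6],[-290,26,-6],[-290,26,-6],[-290,26,-6],[-290,26,-6]],"delta_rot":[[0,0,0.14],[0,0,0.28],[0,0,0.42],[0,0,0.56],[0,0,0.7],[0,0,0.84],[0,0,0.98],[0,0,1.12],[0,0,1.26],[0,0,1.4],[0,0,1.49],[0,0,1.49]],"gripper":[1,1,1,1,1,1,1,1,1,1,1,1]}'
python3 - <<'E'
from h import *
check('blue','scene','pics/k2.png',(.4124,-.0186,.163,0))
go((.4124,-.0186,.135),.163+1.571)
E
```

```text
time: 23.2
position: [0.4127, -0.0176, 0.3102]
tool_rot: [0.997, 0.083, -0.002, -0.001]
ft_force: [-0.6, -0.9, 0.4]
grip_width: 0.0869
grip_force: 0.0
dp [-0.1, 1.2, 175.4] rz 0.004 q6now 1.09 q6after 1.36 tilt [-0.003  0.001]
```

View pics/k2.png

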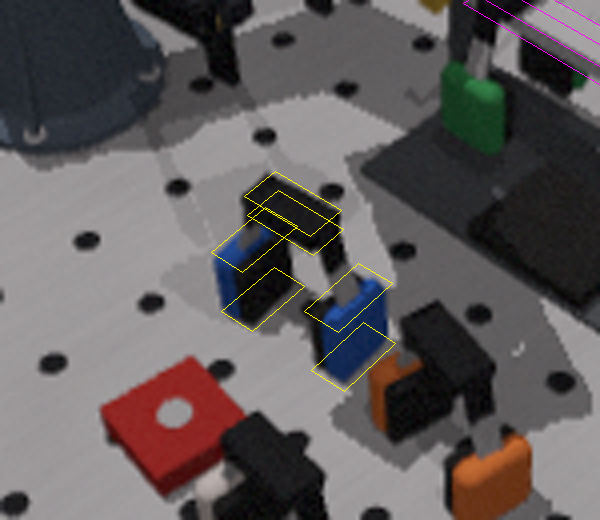

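Blue matches its model, and green is visible hanging on the bar. Grasping blue.

```bash
python3 -m jog '{"dp":[[0,1,45],[0,1,90],[0,1,130],[0,1,150],[0,1,170],[0,1,175],[0,1,175],[0,1,175],[0,1,175],[0,1,175],[0,1,175],[0,1,175]],"delta_rot":[[0,0,0],[0,0,0],[0,0,0],[0,0,0],[0,0,0],[0,0,0],[0,0,0],[0,0,0],[0,0,0],[0,0,0],[0,0,0],[0,0,0]],"gripper":[1,1,1,1,1,1,-1,-1,-1,-1,-1,-1]}' 40
python3 -m jog '{"dp":[[0,0,0],[0,0,0],[0,0,0],[0,0,0],[0,0,0],[0,0,-20],[0,0,-60],[0,0,-100],[0,0,-140],[0,0,-180],[0,0,-230],[0,0,-230]],"delta_rot":[[0,0,0],[0,0,0],[0,0,0],[0,0,0],[0,0,0],[0,0,0],[0,0,0],[0,0,0],[0,0,0],[0,0,0],[0,0,0],[0,0,0]],"gripper":[-1,-1,-1,-1,-1,-1,-1,-1,-1,-1,-1,-1]}' 40
python3 - <<'E'
from h import *
c=np.array([.4877,.278,0])
go(R.from_euler('z',.083).apply([-.042,0,0])+c+[0,0,.365],.083)
E
```

```text
time: 24.45
position: [0.4138, -0.0188, 0.1369]
tool_rot: [0.997, 0.083, 0.0, 0.0]
ft_force: [-0.2, 0.1, -0.6]
grip_width: 0.0471
grip_force: 0.0
time: 25.65
position: [0.4174, -0.0198, 0.3724]
tool_rot: [0.997, 0.083, 0.007, 0.003]
ft_force: [2.5, -0.7, -2.2]
grip_width: 0.0357
grip_force: 39.7
dp [76.6, -285.6, 6.5] rz -1.488 q6now 1.09 q6after 0.47 tilt [ 0.014 -0.004]
```

```bash
python3 -m jog '{"dp":[[12,-45,0],[24,-90,0],[36,-135,0],[48,-180,0],[60,-225,0],[70,-265,0],[77,-286,0],[77,-286,0],[77,-286,0],[77,-286,0],[77,-286,0],[77,-286,0]],"delta_rot":[[0,0,-0.14],[0,0,-0.28],[0,0,-0.42],[0,0,-0.56],[0,0,-0.7],[0,0,-0.84],[0,0,-0.98],[0,0,-1.12],[0,0,-1.26],[0,0,-1.4],[0,0,-1.488],[0,0,-1.488]],"gripper":[-1,-1,-1,-1,-1,-1,-1,-1,-1,-1,-1,-1]}' 
python3 -m jog '{"dp":[[0,0,0],[0,0,0]],"delta_rot":[[0,0,0],[0,0,0]],"gripper":[-1,-1]}'
python3 - <<'E'
from h import *
c=np.array([.4877,.278,0])
check('blue','scene','pics/k3.png')
go(R.from_euler('z',.083).apply([-.042,0,0])+c+[0,0,.180],.083)
E
```

```text
time: 26.85
position: [0.4414, 0.2758, 0.3644]
tool_rot: [0.677, 0.736, -0.002, -0.001]
ft_force: [-0.4, -0.3, -3.6]
grip_width: 0.0354
grip_force: 39.7
time: 27.05
position: [0.4421, 0.2759, 0.3658]
tool_rot: [0.678, 0.735, -0.001, -0.0]
ft_force: [0.2, 0.5, -2.2]
grip_width: 0.0356
grip_force: 39.7
dp [-1.7, 3.7, 186.0] rz -0.001 q6now 0.26 q6after 0.47 tilt [-0.001 -0.   ]
```

View pics/k3.png

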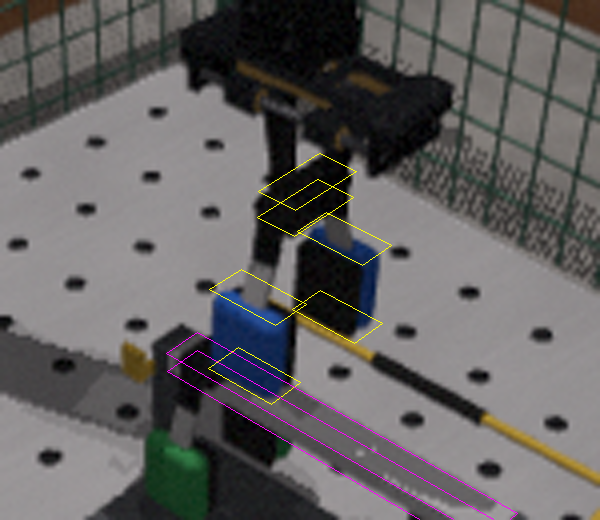

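Blue is within about 4 mm of the model, so it can be lowered.

```bash
python3 -m jog '{"dp":[[-1,3,40],[-1,3,80],[-1,3,120],[-1,3,150],[-1,3,170],[-1,3,180],[-1,3,186],[-1,3,189],[-1,3,190],[-1,3,190]],"delta_rot":[[0,0,0],[0,0,0],[0,0,0],[0,0,0],[0,0,0],[0,0,0],[0,0,0],[0,0,0],[0,0,0],[0,0,0]],"gripper":[-1,-1,-1,-1,-1,-1,-1,-1,-1,-1]}'
```

```text
time: 28.1
position: [0.4458, 0.2754, 0.1787]
tool_rot: [0.677, 0.736, 0.001, 0.001]
ft_force: [-2.7, -1.2, 4.5]
grip_width: 0.0355
grip_force: 39.7
```

Resting on the bar (upward force), so I release it and go to the orange pair.

```bash
python3 -m jog '{"dp":[[0,0,0],[0,0,0],[0,0,0],[0,0,0],[0,0,0],[0,0,0],[0,0,0],[0,0,-20],[0,0,-60],[0,0,-100],[0,0,-130],[0,0,-130]],"delta_rot":[[0,0,0],[0,0,0],[0,0,0],[0,0,0],[0,0,0],[0,0,0],[0,0,0],[0,0,0],[0,0,0],[0,0,0],[0,0,0],[0,0,0]],"gripper":[0.3,0.3,0.3,0.3,0.3,0.3,0.3,0.3,0.3,0.3,0.3,0.3]}'
python3 - <<'E'
from h import *
im=snap('top','pics/t5.png'); print([ (n,[(np.round(x['rect']),x['score']) for x in robot.search_frame('defender_'+n,'top')[:2]]) for n in('orange','blue','white','green')])
for n in('orange','green','blue'):
    m=seg(im,n); k,l,s,c=cv2.connectedComponentsWithStats(m); print(n,[(s[i][:5].tolist(),c[i].round(1).tolist()) for i in range(1,k) if s[i][4]>25])
go((.5948,-.0211,.31),-.11+1.571)
E
```

```text
time: 29.3
position: [0.4482, 0.2764, 0.3113]
tool_rot: [0.677, 0.736, 0.005, 0.002]
ft_force: [1.7, -0.4, -0.2]
grip_width: 0.0567
grip_force: 0.0
[('orange', [(array([248., 174., 276., 224.]), 0.92)]), ('blue', [(array([134., 234., 189., 262.]), 0.78)]), ('white', [(array([300., 176., 328., 224.]), 0.63)]), ('green', [(array([133., 263., 187., 291.]), 0.93)])]
orange [([254, 173, 21, 8, 85], [265.9, 175.7]), ([249, 211, 21, 9, 121], [259.0, 215.7])]
green [([0, 0, 83, 5, 281], [37.3, 1.8]), ([109, 0, 86, 4, 230], [149.7, 1.4]), ([234, 0, 26, 3, 71], [245.8, 1.0]), ([270, 0, 39, 3, 74], [288.9, 0.7]), ([347, 0, 37, 2, 66], [365.6, 0.5]), ([227, 125, 18, 18, 191], [236.0, 135.1]), ([335, 177, 49, 47, 840], [356.5, 206.0]), ([174, 265, 8, 22, 106], [177.3, 274.4])]
blue [([173, 234, 9, 23, 130], [177.5, 245.3])]
dp [-307.5, 125.4, -5.3] rz -1.378 q6now 0.26 q6after -1.5 tilt [-0.004 -0.001]
```

```bash
python3 -m jog '{"dp":[[-44,18,-5],[-88,36,-5],[-132,54,-5],[-176,72,-5],[-220,90,-5],[-264,108,-5],[-307,125,-5],[-307,125,-5],[-307,125,-5],[-307,125,-5],[-307,125,-5],[-307,125,-5]],"delta_rot":[[0,0,-0.14],[0,0,-0.28],[0,0,-0.42],[0,0,-0.56],[0,0,-0.7],[0,0,-0.84],[0,0,-0.98],[0,0,-1.12],[0,0,-1.26],[0,0,-1.378],[0,0,-1.378],[0,0,-1.378]],"gripper":[1,1,1,1,1,1,1,1,1,1,1,1]}'
python3 - <<'E'
from h import *
snap('scene'); print(robot.search_frame('defender_orange','scene')[:1])
go((.5948,-.0211,.135),-.11+1.571)
E
```

```text
time: 30.75
position: [0.5949, -0.0201, 0.3102]
tool_rot: [0.056, 0.998, 0.0, -0.001]
ft_force: [-0.6, 0.5, -0.2]
grip_width: 0.0869
grip_force: 0.0
[{'rect': [234.7, 190.4, 279.7, 248.5], 'score': 0.72}]
dp [0.0, -1.1, 175.9] rz -0.001 q6now -1.68 q6after -1.5 tilt [-0.001  0.   ]
```

```bash
python3 -m jog '{"dp":[[0,-1,45],[0,-1,90],[0,-1,130],[0,-1,150],[0,-1,170],[0,-1,175],[0,-1,175],[0,-1,175],[0,-1,175],[0,-1,175],[0,-1,175],[0,-1,175]],"delta_rot":[[0,0,0],[0,0,0],[0,0,0],[0,0,0],[0,0,0],[0,0,0],[0,0,0],[0,0,0],[0,0,0],[0,0,0],[0,0,0],[0,0,0]],"gripper":[1,1,1,1,1,1,-1,-1,-1,-1,-1,-1]}' 40
python3 -m jog '{"dp":[[0,0,0],[0,0,0],[0,0,0],[0,0,0],[0,0,0],[0,0,-20],[0,0,-60],[0,0,-100],[0,0,-140],[0,0,-180],[0,0,-230],[0,0,-230]],"delta_rot":[[0,0,0],[0,0,0],[0,0,0],[0,0,0],[0,0,0],[0,0,0],[0,0,0],[0,0,0],[0,0,0],[0,0,0],[0,0,0],[0,0,0]],"gripper":[-1,-1,-1,-1,-1,-1,-1,-1,-1,-1,-1,-1]}' 40
python3 - <<'E'
from h import *
c=np.array([.4877,.278,0])
go(R.from_euler('z',.083).apply([.042,0,0])+c+[0,0,.365],.083)
E
```

```text
time: 32.05
position: [0.5955, -0.0213, 0.137]
tool_rot: [0.055, 0.998, -0.0, 0.0]
ft_force: [0.5, 0.5, 0.1]
grip_width: 0.0471
grip_force: 0.0
time: 33.25
position: [0.5991, -0.0221, 0.3742]
tool_rot: [0.055, 0.998, -0.001, 0.008]
ft_force: [-0.5, 0.1, -2.0]
grip_width: 0.0355
grip_force: 39.9
dp [102.5, 294.1, 7.0] rz 1.378 q6now -1.68 q6after 0.41 tilt [ 0.016 -0.004]
```

```bash
python3 -m jog '{"dp":[[14,45,0],[28,90,0],[42,135,0],[56,180,0],[72,225,0],[88,265,0],[98,294,0],[98,294,0],[98,294,0],[98,294,0],[98,294,0],[98,294,0]],"delta_rot":[[0,0,0.14],[0,0,0.28],[0,0,0.42],[0,0,0.56],[0,0,0.7],[0,0,0.84],[0,0,0.98],[0,0,1.12],[0,0,1.26],[0,0,1.378],[0,0,1.378],[0,0,1.378]],"gripper":[-1,-1,-1,-1,-1,-1,-1,-1,-1,-1,-1,-1]}' 
python3 -m jog '{"dp":[[0,0,0],[0,0,0]],"delta_rot":[[0,0,0],[0,0,0]],"gripper":[-1,-1]}'
python3 - <<'E'
from h import *
c=np.array([.4877,.278,0])
check('orange','scene','pics/k4.png')
go(R.from_euler('z',.083).apply([.042,0,0])+c+[0,0,.180],.083)
E
```

```text
time: 34.45
position: [0.5296, 0.2815, 0.3652]
tool_rot: [0.676, 0.737, -0.001, -0.001]
ft_force: [0.6, 0.3, -1.6]
grip_width: 0.0356
grip_force: 39.9
time: 34.65
position: [0.5301, 0.2815, 0.3662]
tool_rot: [0.677, 0.736, -0.0, -0.0]
ft_force: [-1.2, 0.3, -2.4]
grip_width: 0.0358
grip_force: 39.9
dp [-0.0, -0.5, 186.4] rz 0.001 q6now 0.22 q6after 0.41 tilt [-0. -0.]
```

View pics/k4.png

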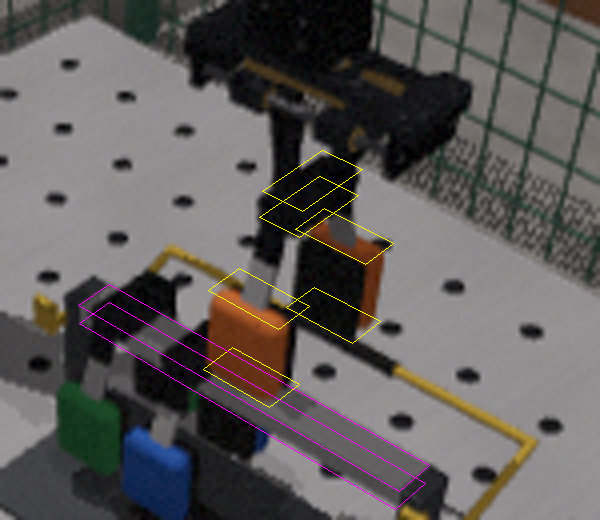

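Orange matches the model, and green and blue hang in place on the left part of the bar.

```bash
python3 -m jog '{"dp":[[0,0,40],[0,0,80],[0,0,120],[0,0,150],[0,0,170],[0,0,180],[0,0,186],[0,0,189],[0,0,190],[0,0,190]],"delta_rot":[[0,0,0],[0,0,0],[0,0,0],[0,0,0],[0,0,0],[0,0,0],[0,0,0],[0,0,0],[0,0,0],[0,0,0]],"gripper":[-1,-1,-1,-1,-1,-1,-1,-1,-1,-1]}'
```

```text
time: 35.7
position: [0.5305, 0.2819, 0.1786]
tool_rot: [0.677, 0.736, 0.001, 0.001]
ft_force: [-3.5, -0.2, 3.9]
grip_width: 0.0354
grip_force: 39.9
```

```bash
python3 -m jog '{"dp":[[0,0,0],[0,0,0],[0,0,0],[0,0,0],[0,0,0],[0,0,0],[0,0,0],[0,0,-20],[0,0,-60],[0,0,-100],[0,0,-130],[0,0,-130]],"delta_rot":[[0,0,0],[0,0,0],[0,0,0],[0,0,0],[0,0,0],[0,0,0],[0,0,0],[0,0,0],[0,0,0],[0,0,0],[0,0,0],[0,0,0]],"gripper":[0.3,0.3,0.3,0.3,0.3,0.3,0.3,0.3,0.3,0.3,0.3,0.3]}'
python3 - <<'E'
from h import *
im=snap('top','pics/t6.png'); print([ (n,[(np.round(x['rect']),x['score']) for x in robot.search_frame('defender_'+n,'top')[:2]]) for n in('orange','blue','white','green')],robot.search_frame('pail','top')[:1])
s=4;off=np.array([285,155]);v=cv2.resize(im[155:245,285:395,::-1],None,fx=s,fy=s,interpolation=cv2.INTER_CUBIC)
for b in defbox((.5888,-.1754,-.03)): draw(v,'top',b,(0,255,255),off,s)
cv2.imwrite('pics/k5.png',v)
go((.5888,-.1754,.31),-.03+1.571)
E
```

```text
time: 36.9
position: [0.533, 0.2828, 0.3121]
tool_rot: [0.677, 0.736, 0.005, 0.003]
ft_force: [-0.0, -0.3, 0.6]
grip_width: 0.0565
grip_force: 0.0
[('orange', [(array([134., 206., 184., 229.]), 0.73)]), ('blue', []), ('white', []), ('green', [(array([128., 265., 188., 293.]), 0.6)])] [{'rect': [336.5, 178.7, 368.9, 208.8], 'score': 0.82}]
dp [-460.1, 21.5, -5.0] rz -1.458 q6now 0.22 q6after -1.83 tilt [-0.004 -0.001]
```

View pics/k5.png

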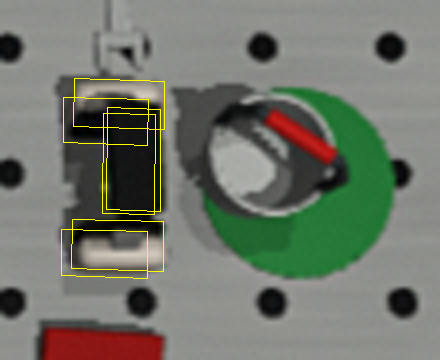

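The pail has been knocked: its rim centre is at crop (272,153) against the mat centre at (300,183). White matches its model. I measure the pail again and reset it first.

Run:
```python
from h import *
im=cv2.imread('pics/t6.png')[...,::-1].copy()
m=seg(im,'red'); k,l,s,c=cv2.connectedComponentsWithStats(m)
for i in range(1,k):
    if s[i][4]>25 and s[i][0]>335:
        p=np.argwhere(l==i)[:,::-1]; w=np.array([atz('top',*q,.164)[:2] for q in p]); 
        u,sv,vt=np.linalg.svd(w-w.mean(0)); t=(w-w.mean(0))@vt[0]; print(s[i],w.mean(0),np.arctan2(vt[0][1],vt[0][0]),t.min(),t.max())
print('rim',atz('top',285+272/4,155+153/4,.089),'mat',atz('top',285+300/4,155+183/4,.004))
snap('scene'); print(robot.search_frame('pail','scene')[:1],robot.search_frame('mat','scene')[:1])
```

```text
[351 182  18  14  87] [ 0.60339026 -0.28421746] -2.1836131127362464 -0.025319500032960678 0.02592985240481035
rim [ 0.60220084 -0.28397244  0.089     ] mat [ 0.59155125 -0.32531874  0.004     ]
[{'rect': [164.6, 245.5, 200.5, 293.0], 'score': 0.97}] [{'rect': [150.4, 269.5, 204.6, 311.0], 'score': 0.97}]
```

```bash
python3 -c "
from h import *
go((.603,-.284,.31),-.613)"
```

```text
dp [-569.7, 26.2, -4.4] rz 0.696 q6now 0.22 q6after 0.17 tilt [-0.002 -0.001]
```

```bash
python3 -m jog '{"dp":[[-50,2,-4],[-100,4,-4],[-150,7,-4],[-200,9,-4],[-250,11,-4],[-300,14,-4],[-350,16,-4],[-400,18,-4],[-450,21,-4],[-500,23,-4],[-550,26,-4],[-570,26,-4]],"delta_rot":[[0,0,0.07],[0,0,0.14],[0,0,0.21],[0,0,0.28],[0,0,0.35],[0,0,0.42],[0,0,0.49],[0,0,0.56],[0,0,0.63],[0,0,0.696],[0,0,0.696],[0,0,0.696]],"gripper":[1,1,1,1,1,1,1,1,1,1,1,1]}'
python3 -m jog '{"dp":[[0,0,0],[0,0,0],[0,0,0]],"delta_rot":[[0,0,0],[0,0,0],[0,0,0]],"gripper":[1,1,1]}' 
python3 -c "
from h import *
go((.603,-.284,.148),-.613)"
```

```text
time: 38.55
position: [0.6033, -0.2892, 0.3095]
tool_rot: [0.888, 0.459, -0.0, 0.001]
ft_force: [-0.8, 1.2, 0.1]
grip_width: 0.0869
grip_force: 0.0
time: 38.85
position: [0.6032, -0.2821, 0.3104]
tool_rot: [0.887, 0.462, -0.0, -0.001]
ft_force: [-0.1, 0.2, 0.7]
grip_width: 0.087
grip_force: 0.0
dp [-1.8, 1.2, 162.4] rz 0.002 q6now 0.01 q6after 0.17 tilt [-0.001  0.001]
```

```bash
python3 -m jog '{"dp":[[-2,1,45],[-2,1,90],[-2,1,130],[-2,1,155],[-2,1,162],[-2,1,162],[-2,1,162],[-2,1,162],[-2,1,162],[-2,1,162],[-2,1,162],[-2,1,162]],"delta_rot":[[0,0,0],[0,0,0],[0,0,0],[0,0,0],[0,0,0],[0,0,0],[0,0,0],[0,0,0],[0,0,0],[0,0,0],[0,0,0],[0,0,0]],"gripper":[1,1,1,1,1,1,-1,-1,-1,-1,-1,-1]}' 30
python3 -m jog '{"dp":[[0,0,0],[0,0,0],[0,0,0],[0,0,0],[0,0,0],[0,0,0],[0,0,0],[0,0,0],[0,0,0],[0,0,-10],[0,0,-20],[0,0,-20]],"delta_rot":[[0,0,0],[0,0,0],[0,0,0],[0,0,0],[0,0,0],[0,0,0],[0,0,0],[0,0,0],[0,0,0],[0,0,0],[0,0,0],[0,0,0]],"gripper":[-1,-1,-1,-1,-1,-1,-1,-1,-1,-1,-1,-1]}' 30
python3 -c "
from h import *
go((.5925,-.3235,.168),-.613)"
```

```text
time: 40.05
position: [0.603, -0.2865, 0.1488]
tool_rot: [0.888, 0.461, 0.0, 0.0]
ft_force: [0.6, -0.2, -0.2]
grip_width: 0.0471
grip_force: 0.0
time: 41.25
position: [0.6042, -0.2872, 0.1705]
tool_rot: [0.888, 0.461, 0.001, 0.002]
ft_force: [1.4, 0.8, -4.3]
grip_width: 0.0089
grip_force: 30.0
dp [-36.4, 11.3, 2.5] rz -0.0 q6now 0.0 q6after 0.11 tilt [ 0.003 -0.002]
```

```bash
python3 -m jog '{"dp":[[-15,5,0],[-30,10,0],[-36,11,0],[-36,11,8],[-36,11,15],[-36,11,19],[-36,11,21],[-36,11,21],[-36,11,21]],"delta_rot":[[0,0,0],[0,0,0],[0,0,0],[0,0,0],[0,0,0],[0,0,0],[0,0,0],[0,0,0],[0,0,0]],"gripper":[-1,-1,-1,-1,-1,-1,-1,-1,-1]}'
python3 -m jog '{"dp":[[0,0,0],[0,0,0],[0,0,0],[0,0,0],[0,0,0],[0,0,0],[0,0,0],[0,0,0],[0,0,-20],[0,0,-60],[0,0,-100],[0,0,-150]],"delta_rot":[[0,0,0],[0,0,0],[0,0,0],[0,0,0],[0,0,0],[0,0,0],[0,0,0],[0,0,0],[0,0,0],[0,0,0],[0,0,0],[0,0,0]],"gripper":[0.3,0.3,0.3,0.3,0.3,0.3,0.3,0.3,0.3,0.3,0.3,1]}' 
python3 -m jog '{"dp":[[0,0,0],[0,0,0]],"delta_rot":[[0,0,0],[0,0,0]],"gripper":[1,1]}' 
python3 -c "
from h import *
go((.5888,-.1754,.31),-.03+1.571)"
```

```text
time: 42.15
position: [0.5916, -0.3219, 0.1486]
tool_rot: [0.887, 0.461, 0.0, 0.0]
ft_force: [-1.6, 0.7, 4.1]
grip_width: 0.0089
grip_force: 30.0
time: 43.35
position: [0.5903, -0.3215, 0.2973]
tool_rot: [0.888, 0.461, -0.001, -0.002]
ft_force: [0.5, -1.1, 0.2]
grip_width: 0.0595
grip_force: 0.0
time: 43.55
position: [0.5919, -0.3226, 0.2997]
tool_rot: [0.887, 0.461, 0.001, 0.002]
ft_force: [0.1, 0.7, -0.7]
grip_width: 0.0735
grip_force: 0.0
dp [118.6, -87.1, -10.7] rz 0.988 q6now -0.05 q6after 1.31 tilt [ 0.003 -0.003]
```

```bash
python3 -m jog '{"dp":[[35,-26,-10],[70,-52,-10],[105,-78,-10],[119,-87,-10],[119,-87,-10],[119,-87,-10],[119,-87,-10],[119,-87,-10],[119,-87,-10]],"delta_rot":[[0,0,0.14],[0,0,0.28],[0,0,0.42],[0,0,0.56],[0,0,0.7],[0,0,0.84],[0,0,0.988],[0,0,0.988],[0,0,0.988]],"gripper":[1,1,1,1,1,1,1,1,1]}'
python3 - <<'E'
from h import *
im=snap('top','pics/t7.png'); print(robot.search_frame('pail','top')[:1],robot.search_frame('defender_white','top')[:1])
m=seg(im,'red'); k,l,s,c=cv2.connectedComponentsWithStats(m)
for i in range(1,k):
    if s[i][4]>25 and s[i][0]>335:
        p=np.argwhere(l==i)[:,::-1]; w=np.array([atz('top',*q,.164)[:2] for q in p]); print(s[i],w.mean(0))
snap('scene'); print(robot.search_frame('defender_white','scene')[:1],robot.search_frame('pail','scene')[:1])
go((.5888,-.1754,.135),-.03+1.571)
E
```

```text
time: 44.45
position: [0.5879, -0.1744, 0.306]
tool_rot: [1.0, -0.014, -0.001, -0.001]
ft_force: [0.8, 0.4, -0.5]
grip_width: 0.087
grip_force: 0.0
[{'rect': [348.1, 193.0, 365.1, 211.1], 'score': 0.79}] [{'rect': [311.3, 193.6, 330.5, 205.2], 'score': 0.66}]
[{'rect': [193.7, 219.9, 237.7, 276.9], 'score': 0.89}] [{'rect': [152.9, 248.3, 190.8, 298.7], 'score': 0.88}]
dp [0.3, 0.6, 172.4] rz 0.0 q6now 1.13 q6after 1.31 tilt [-0.  0.]
```

```bash
python3 -m jog '{"dp":[[0,0,45],[0,0,90],[0,0,130],[0,0,150],[0,0,168],[0,0,172],[0,0,172],[0,0,172],[0,0,172],[0,0,172],[0,0,172],[0,0,172]],"delta_rot":[[0,0,0],[0,0,0],[0,0,0],[0,0,0],[0,0,0],[0,0,0],[0,0,0],[0,0,0],[0,0,0],[0,0,0],[0,0,0],[0,0,0]],"gripper":[1,1,1,1,1,1,-1,-1,-1,-1,-1,-1]}' 40
python3 -m jog '{"dp":[[0,0,0],[0,0,0],[0,0,0],[0,0,0],[0,0,0],[0,0,-20],[0,0,-60],[0,0,-100],[0,0,-140],[0,0,-180],[0,0,-230],[0,0,-230]],"delta_rot":[[0,0,0],[0,0,0],[0,0,0],[0,0,0],[0,0,0],[0,0,0],[0,0,0],[0,0,0],[0,0,0],[0,0,0],[0,0,0],[0,0,0]],"gripper":[-1,-1,-1,-1,-1,-1,-1,-1,-1,-1,-1,-1]}' 40
python3 -m jog '{"dp":[[0,0,0],[0,0,0]],"delta_rot":[[0,0,0],[0,0,0]],"gripper":[-1,-1]}' 40
python3 - <<'E'
from h import *
c=np.array([.4877,.278,0])
go(R.from_euler('z',.083).apply([.127,0,0])+c+[0,0,.365],.083)
E
```

```text
time: 45.95
position: [0.5887, -0.1748, 0.136]
tool_rot: [1.0, -0.015, 0.0, 0.0]
ft_force: [-0.3, -0.6, -0.3]
grip_width: 0.0465
grip_force: 0.0
time: 47.15
position: [0.592, -0.176, 0.3733]
tool_rot: [1.0, -0.015, 0.007, 0.003]
ft_force: [1.4, -1.1, -2.4]
grip_width: 0.0356
grip_force: 39.5
time: 47.35
position: [0.5871, -0.1739, 0.3628]
tool_rot: [1.0, -0.015, -0.003, -0.001]
ft_force: [-0.1, 0.1, -3.7]
grip_width: 0.0356
grip_force: 39.5
dp [13.3, -463.0, -1.0] rz 1.458 q6now 1.13 q6after 3.5 tilt [-0.005  0.003]
```

```bash
python3 -m jog '{"dp":[[1,-45,0],[2,-90,0],[4,-135,0],[5,-180,0],[6,-225,0],[8,-270,0],[9,-315,0],[10,-360,0],[11,-405,0],[12,-440,0],[12,-463,0],[12,-463,0]],"delta_rot":[[0,0,-0.14],[0,0,-0.28],[0,0,-0.42],[0,0,-0.56],[0,0,-0.7],[0,0,-0.84],[0,0,-0.98],[0,0,-1.12],[0,0,-1.26],[0,0,-1.4],[0,0,-1.54],[0,0,-1.684]],"gripper":[-1,-1,-1,-1,-1,-1,-1,-1,-1,-1,-1,-1]}' 
python3 -m jog '{"dp":[[0,0,0],[0,0,0],[0,0,0]],"delta_rot":[[0,0,0],[0,0,0],[0,0,0]],"gripper":[-1,-1,-1]}'
python3 - <<'E'
from h import *
c=np.array([.4877,.278,0])
check('w','scene','pics/k6.png')
go(R.from_euler('z',.083).apply([.127,0,0])+c+[0,0,.177],.083)
E
```

```text
time: 48.55
position: [0.6127, 0.2916, 0.3613]
tool_rot: [0.673, 0.739, -0.002, -0.003]
ft_force: [0.1, 0.0, -3.2]
grip_width: 0.0358
grip_force: 39.5
time: 48.85
position: [0.6143, 0.2869, 0.3642]
tool_rot: [0.678, 0.735, -0.001, -0.001]
ft_force: [-0.5, 0.4, -3.0]
grip_width: 0.0361
grip_force: 39.5
dp [1.8, 0.2, 187.8] rz -0.003 q6now 0.19 q6after 0.36 tilt [-0.001 -0.   ]
```

View pics/k6.png

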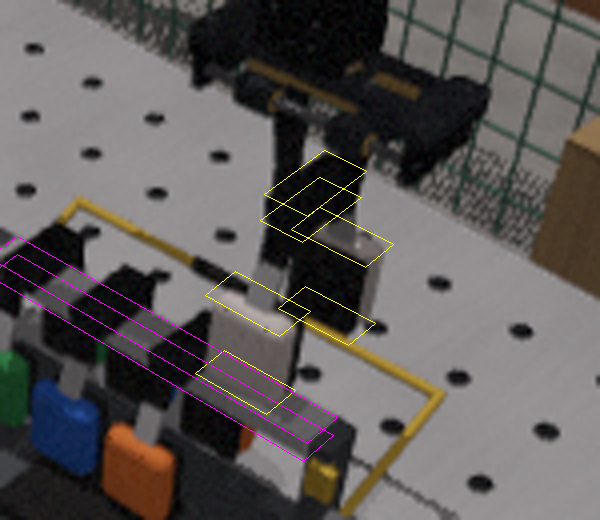

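White fits the model and there is free bar between orange and the end post.

```bash
python3 -m jog '{"dp":[[2,0,40],[2,0,80],[2,0,120],[2,0,150],[2,0,170],[2,0,180],[2,0,186],[2,0,188],[2,0,189],[2,0,189]],"delta_rot":[[0,0,0],[0,0,0],[0,0,0],[0,0,0],[0,0,0],[0,0,0],[0,0,0],[0,0,0],[0,0,0],[0,0,0]],"gripper":[-1,-1,-1,-1,-1,-1,-1,-1,-1,-1]}'
```

```text
time: 49.9
position: [0.6151, 0.2899, 0.1778]
tool_rot: [0.677, 0.736, 0.001, 0.001]
ft_force: [0.2, -0.5, -2.8]
grip_width: 0.0355
grip_force: 39.5
```

```bash
python3 -m jog '{"dp":[[0,0,2],[0,0,2],[0,0,2]],"delta_rot":[[0,0,0],[0,0,0],[0,0,0]],"gripper":[-1,-1,-1]}'; python3 -m jog '{"dp":[[0,0,0],[0,0,0],[0,0,0],[0,0,0],[0,0,0],[0,0,0],[0,0,0],[0,0,-20],[0,0,-60],[0,0,-100],[0,0,-140],[0,0,-140]],"delta_rot":[[0,0,0],[0,0,0],[0,0,0],[0,0,0],[0,0,0],[0,0,0],[0,0,0],[0,0,0],[0,0,0],[0,0,0],[0,0,0],[0,0,0]],"gripper":[0.3,0.3,0.3,0.3,0.3,0.3,0.3,0.3,0.3,0.3,0.3,0.3]}'
python3 - <<'E'
from h import *
# keeper lean fit from initial top picture: crossbar edge pixels
im=cv2.imread('pics/top0.png')[...,::-1].copy()
c=np.array([.4877,.278,0]);Rr=R.from_euler('z',.083)
m=seg(im,'yellow')
obs=np.array([np.nonzero(m[r,90:115])[0].mean()+90 for r in list(range(172,205))+list(range(268,300)) if m[r,90:115].any()])
rows=np.array([r for r in list(range(172,205))+list(range(268,300)) if m[r,90:115].any()])
best=[]
for L in np.arange(.4,1.31,.02):
    P=np.array([[x,.145*np.sin(L),.08+.145*np.cos(L)] for x in np.linspace(-.19,.19,40)]); q=proj('top',Rr.apply(P)+c); o=np.argsort(q[:,1])
    e=np.interp(rows,q[o,1],q[o,0])-obs; best.append((abs(e.mean()),L,e.mean(),e.std()))
print(sorted(best)[:3])
L=sorted(best)[0][1]; K=Rr.apply([0,.145*np.sin(L),.08+.145*np.cos(L)])+c; print(K)
im=snap('top','pics/t8.png')
go(K+[0,0,.12],.083+1.571)
E
```

```text
time: 50.2
position: [0.6152, 0.2899, 0.1775]
tool_rot: [0.677, 0.736, 0.001, 0.001]
ft_force: [-1.3, -0.8, 4.9]
grip_width: 0.0357
grip_force: 39.5
time: 51.4
position: [0.6179, 0.2908, 0.3224]
tool_rot: [0.677, 0.736, 0.006, 0.004]
ft_force: [0.7, 0.4, 0.6]
grip_width: 0.0564
grip_force: 0.0
[(np.float64(1.3636829116323907), np.float64(1.1800000000000006), np.float64(1.3636829116323907), np.float64(0.20959275294893398)), (np.float64(1.372298650674187), np.float64(1.2000000000000006), np.float64(1.372298650674187), np.float64(0.20952589878505398)), (np.float64(1.377885693465748), np.float64(1.1600000000000006), np.float64(1.377885693465748), np.float64(0.20948260584939385))]
[0.47658514 0.41160634 0.1352341 ]
dp [132.4, -129.6, 62.7] rz 1.571 q6now 0.19 q6after 2.2 tilt [0.008 0.002]
```

Run:
```python
from h import *
im=cv2.imread('pics/scene0.png')[...,::-1].copy(); m=seg(im,'yellow'); m[:90]=0;m[220:]=0;m[:,:268]=0;m[:,380:]=0
c=np.array([.4877,.278,0]);Rr=R.from_euler('z',.083)
D=cv2.distanceTransform(1-m,cv2.DIST_L2,5)
for L in np.arange(.7,1.31,.05):
    P=np.array([[x,.145*np.sin(L),.08+.145*np.cos(L)] for x in list(np.linspace(-.19,-.07,20))+list(np.linspace(.07,.19,20))]); q=proj('scene',Rr.apply(P)+c).round().astype(int)
    print(round(L,2),D[q[:,1],q[:,0]].mean().round(2))
```

```text
0.7 3.66
0.75 3.61
0.8 3.38
0.85 3.2
0.9 2.76
0.95 2.39
1.0 1.87
1.05 1.3
1.1 0.78
1.15 0.02
1.2 0.0
1.25 0.67
1.3 1.57
```

Keeper lean is about 1.18 rad from the images, with the crossbar middle near (0.477, 0.413, 0.135).

```bash
python3 -m jog '{"dp":[[33,-32,10],[66,-65,15],[100,-97,20],[131,-130,20],[131,-130,20],[131,-130,20],[131,-130,20],[131,-130,20],[131,-130,20],[131,-130,20],[131,-130,20],[131,-130,20]],"delta_rot":[[0,0,-0.14],[0,0,-0.28],[0,0,-0.42],[0,0,-0.56],[0,0,-0.7],[0,0,-0.84],[0,0,-0.98],[0,0,-1.12],[0,0,-1.26],[0,0,-1.4],[0,0,-1.54],[0,0,-1.571]],"gripper":[0.3,0.3,0.3,0.3,0.3,0.3,0.3,0.3,0.3,0.3,0.3,0.3]}' 15
python3 -m jog '{"dp":[[0,0,0],[0,0,0]],"delta_rot":[[0,0,0],[0,0,0]],"gripper":[0.3,0.3]}' 15
python3 - <<'E'
from h import *
go((.4765,.413,.123),.083+1.571)
im=snap('scene'); cv2.imwrite('pics/s8.png',cv2.resize(im[60:310,130:400,::-1],None,fx=2.2,fy=2.2))
E
```

```text
time: 52.65
position: [0.4731, 0.4088, 0.2926]
tool_rot: [-0.043, 0.999, -0.001, -0.002]
ft_force: [0.0, -0.1, 0.0]
grip_width: 0.0567
grip_force: 0.0
time: 52.85
position: [0.4734, 0.4091, 0.2933]
tool_rot: [-0.041, 0.999, -0.001, -0.001]
ft_force: [-0.5, 0.2, 0.8]
grip_width: 0.0566
grip_force: 0.0
dp [-3.7, 3.8, 170.3] rz -0.001 q6now -1.12 q6after -0.94 tilt [-0.002 -0.001]
```

View pics/s8.png

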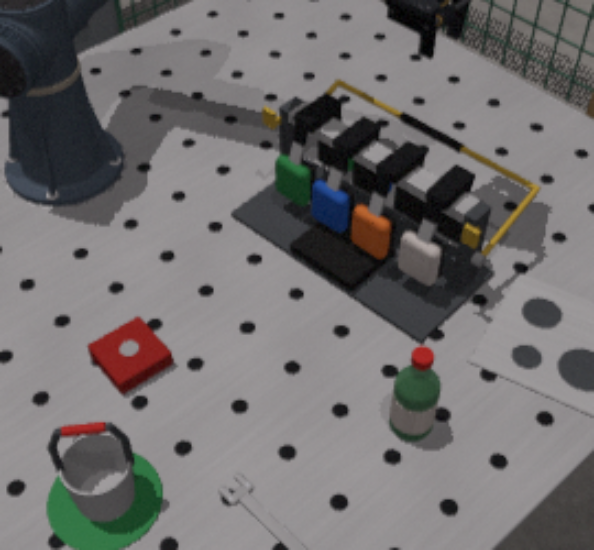

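All four pairs hang square over the bar, the pail is central on the mat, and the keeper is still open. Gripping the crossbar.

```bash
python3 -m jog '{"dp":[[-4,4,45],[-4,4,90],[-4,4,130],[-4,4,155],[-4,4,168],[-4,4,170],[-4,4,170],[-4,4,170],[-4,4,170],[-4,4,170],[-4,4,170],[-4,4,170]],"delta_rot":[[0,0,0],[0,0,0],[0,0,0],[0,0,0],[0,0,0],[0,0,0],[0,0,0],[0,0,0],[0,0,0],[0,0,0],[0,0,0],[0,0,0]],"gripper":[0.3,0.3,0.3,0.3,0.3,0.3,-1,-1,-1,-1,-1,-1]}' 15
python3 -m jog '{"dp":[[0,0,0],[0,0,0],[0,0,0],[0,0,0],[0,0,0],[0,0,0],[0,0,0]],"delta_rot":[[0,0,0],[0,0,0],[0,0,0],[0,0,0],[0,0,0],[0,0,0],[0,0,0]],"gripper":[-1,-1,-1,-1,-1,-1,-1]}' 15
python3 - <<'E'
from h import *
c=np.array([.4877,.278,0]);Rr=R.from_euler('z',.083); o=robot.get_obs(); r=R.from_quat(o['tool_rot'])
K=lambda L:Rr.apply([0,.145*np.sin(L),.08+.145*np.cos(L)])
p=Rr.inv().apply(o['position']-c);print(p, np.arctan2(p[1],p[2]+.012-.08))
L0=1.18
for L in np.arange(1.1,-.41,-.1): print(round(L,2),(r.inv().apply(K(L)-K(L0))*1000).round().tolist())
E
```

```text
time: 54.1
position: [0.4777, 0.4138, 0.125]
tool_rot: [-0.042, 0.999, 0.0, 0.0]
ft_force: [0.3, 0.1, 0.7]
grip_width: 0.0163
grip_force: 0.2
time: 54.8
position: [0.4775, 0.417, 0.1251]
tool_rot: [-0.041, 0.999, 0.003, 0.001]
ft_force: [-2.1, 8.1, 1.1]
grip_width: 0.0091
grip_force: 15.0
[0.00138553 0.13935029 0.12509727] 1.181922403391069
1.1 [-0.0, -5.0, -11.0]
1.0 [-0.0, -12.0, -23.0]
0.9 [-0.0, -20.0, -35.0]
0.8 [-0.0, -30.0, -46.0]
0.7 [-0.0, -40.0, -56.0]
0.6 [-0.0, -52.0, -65.0]
0.5 [-0.0, -64.0, -72.0]
0.4 [-0.0, -77.0, -79.0]
0.3 [-0.0, -91.0, -84.0]
0.2 [-0.0, -105.0, -88.0]
0.1 [-0.0, -119.0, -90.0]
-0.0 [-0.0, -134.0, -91.0]
-0.1 [-0.0, -148.0, -90.0]
-0.2 [-0.0, -162.0, -88.0]
-0.3 [-0.0, -176.0, -84.0]
-0.4 [-0.0, -190.0, -79.0]
```

```bash
python3 -m jog '{"dp":[[0,2,-5],[0,-2,-11],[0,-5,-17],[0,-8,-23],[0,-16,-35],[0,-26,-46],[0,-36,-56],[0,-48,-65],[0,-60,-72],[0,-60,-72]],"delta_rot":[[0,0,0],[0,0,0],[0,0,0],[0,0,0],[0,0,0],[0,0,0],[0,0,0],[0,0,0],[0,0,0],[0,0,0]],"gripper":[-1,-1,-1,-1,-1,-1,-1,-1,-1,-1]}' 15
python3 - <<'E'
from h import *
c=np.array([.4877,.278,0]);Rr=R.from_euler('z',.083); o=robot.get_obs()
p=Rr.inv().apply(o['position']-c);print(p, np.arctan2(p[1],p[2]+.012-.08),o['moment'])
E
```

```text
time: 55.8
position: [0.4828, 0.3564, 0.2017]
tool_rot: [-0.04, 0.999, 0.004, 0.002]
ft_force: [-5.3, 7.8, 16.3]
grip_width: 0.0091
grip_force: 15.0
[0.00162041 0.078507   0.20168487] 0.5309948530108588 [1.45196392 0.9970708  0.03282971]
```

```bash
python3 -m jog '{"dp":[[0,-4,-9],[0,-9,-13],[0,-16,-16],[0,-23,-18],[0,-30,-20],[0,-37,-22],[0,-44,-23],[0,-51,-24],[0,-58,-25],[0,-66,-25],[0,-73,-25],[0,-80,-24]],"delta_rot":[[0,0,0],[0,0,0],[0,0,0],[0,0,0],[0,0,0],[0,0,0],[0,0,0],[0,0,0],[0,0,0],[0,0,0],[0,0,0],[0,0,0]],"gripper":[-1,-1,-1,-1,-1,-1,-1,-1,-1,-1,-1,-1]}' 15
python3 - <<'E'
from h import *
c=np.array([.4877,.278,0]);Rr=R.from_euler('z',.083); o=robot.get_obs()
p=Rr.inv().apply(o['position']-c);print(p, np.arctan2(p[1],p[2]+.012-.08),o['moment'])
E
```

```text
time: 57.0
position: [0.4897, 0.2736, 0.2225]
tool_rot: [-0.042, 0.999, -0.0, 0.001]
ft_force: [-2.1, 2.2, 11.5]
grip_width: 0.0091
grip_force: 15.0
[ 0.00164534 -0.004539    0.22252195] -0.02936604743599471 [0.47979986 0.35857218 0.0618249 ]
```

```bash
python3 -m jog '{"dp":[[0,-6,0],[0,-12,0],[0,-18,1],[0,-24,2],[0,-30,3],[0,-36,5],[0,-40,6],[0,-40,6]],"delta_rot":[[0,0,0],[0,0,0],[0,0,0],[0,0,0],[0,0,0],[0,0,0],[0,0,0],[0,0,0]],"gripper":[-1,-1,-1,-1,-1,-1,-1,-1]}' 15
python3 - <<'E'
from h import *
c=np.array([.4877,.278,0]);Rr=R.from_euler('z',.083); o=robot.get_obs()
p=Rr.inv().apply(o['position']-c);print(p, np.arctan2(p[1],p[2]+.012-.08),o['moment'])
im=snap('scene'); cv2.imwrite('pics/s9.png',cv2.resize(im[60:200,220:400,::-1],None,fx=4,fy=4))
E
```

```text
time: 57.8
position: [0.4925, 0.2385, 0.2157]
tool_rot: [-0.04, 0.999, 0.005, 0.001]
ft_force: [-1.9, 13.9, 8.0]
grip_width: 0.0094
grip_force: 15.0
[ 0.0014644  -0.0398025   0.21569061] -0.26324498866592666 [2.59945499 0.3620136  0.03724864]
```

```bash
python3 -m jog '{"dp":[[0,-3,1],[0,-6,2],[0,-9,2],[0,-9,2]],"delta_rot":[[0,0,0],[0,0,0],[0,0,0],[0,0,0]],"gripper":[-1,-1,-1,-1]}' 15
python3 - <<'E'
from h import *
c=np.array([.4877,.278,0]);Rr=R.from_euler('z',.083); o=robot.get_obs()
p=Rr.inv().apply(o['position']-c);print(p, np.arctan2(p[1],p[2]+.012-.08),o['moment'])
E
```

```text
time: 58.25
position: [0.4927, 0.2354, 0.2155]
tool_rot: [-0.039, 0.999, 0.011, 0.001]
ft_force: [-5.8, 29.7, 16.1]
grip_width: 0.0152
grip_force: 15.0
[ 0.00146605 -0.04285434  0.21548441] -0.2827818585164245 [5.43107269 1.07104155 0.05848181]
```

The force rises sharply with little travel, so the keeper is at its stop. Releasing and lifting away.

```bash
python3 -m jog '{"dp":[[0,5,-1],[0,8,-2],[0,8,-2],[0,8,-2],[0,8,-2],[0,8,-2],[0,8,-2],[0,8,-20],[0,8,-60],[0,8,-100],[0,8,-140],[0,8,-140]],"delta_rot":[[0,0,0],[0,0,0],[0,0,0],[0,0,0],[0,0,0],[0,0,0],[0,0,0],[0,0,0],[0,0,0],[0,0,0],[0,0,0],[0,0,0]],"gripper":[0.2,0.2,0.2,0.2,0.2,0.2,0.2,0.2,0.2,0.2,0.2,0.2]}'
python3 -m jog '{"dp":[[-40,30,-20],[-80,60,-40],[-120,90,-60],[-160,120,-60],[-160,120,-60],[-160,120,-60]],"delta_rot":[[0,0,0],[0,0,0],[0,0,0],[0,0,0],[0,0,0],[0,0,0]],"gripper":[0.2,0.2,0.2,0.2,0.2,0.2]}'
python3 - <<'E'
from h import *
c=np.array([.4877,.278,0]);Rr=R.from_euler('z',.083)
im=snap('scene'); v=cv2.resize(im[80:210,220:390,::-1],None,fx=3.3,fy=3.3,interpolation=cv2.INTER_CUBIC)
w=cv2.resize(im[200:320,110:260,::-1],(200,429))
cv2.imwrite('pics/s10.png',np.hstack([v,w]))
t=snap('top'); cv2.imwrite('pics/t10.png',t[...,::-1])
for cam,i,roi in(('scene',im,(80,230,225,390)),('top',t,(150,330,90,215))):
    m=seg(i,'yellow'); M=np.zeros_like(m); M[roi[0]:roi[1],roi[2]:roi[3]]=m[roi[0]:roi[1],roi[2]:roi[3]]
    D=cv2.distanceTransform(1-M,cv2.DIST_L2,5)
    for y0 in(0,.004):
      r=[]
      for L in np.arange(-.4,0.21,.05):
        P=np.array([[x,y0+.145*np.sin(L),.08+.145*np.cos(L)] for x in list(np.linspace(-.19,-.07,20))+list(np.linspace(.07,.19,20))]); q=proj(cam,Rr.apply(P)+c).round().astype(int)
        r.append((round(L,2),D[q[:,1],q[:,0]].mean().round(2)))
      print(cam,y0,r)
E
```

```text
time: 59.45
position: [0.496, 0.2341, 0.3589]
tool_rot: [-0.042, 0.999, 0.001, 0.007]
ft_force: [0.5, -0.5, -0.3]
grip_width: 0.0526
grip_force: 0.0
time: 60.05
position: [0.6431, 0.3672, 0.4091]
tool_rot: [-0.042, 0.999, -0.001, -0.002]
ft_force: [0.2, -0.8, 0.2]
grip_width: 0.0519
grip_force: 0.0
scene 0 [(np.float64(-0.4), np.float32(3.21)), (np.float64(-0.35), np.float32(1.54)), (np.float64(-0.3), np.float32(0.15)), (np.float64(-0.25), np.float32(0.2)), (np.float64(-0.2), np.float32(1.9)), (np.float64(-0.15), np.float32(3.73)), (np.float64(-0.1), np.float32(5.57)), (np.float64(-0.05), np.float32(7.22)), (np.float64(-0.0), np.float32(8.89)), (np.float64(0.05), np.float32(10.52)), (np.float64(0.1), np.float32(11.95)), (np.float64(0.15), np.float32(13.31)), (np.float64(0.2), np.float32(14.66))]
scene 0.004 [(np.float64(-0.4), np.float32(2.55)), (np.float64(-0.35), np.float32(0.8)), (np.float64(-0.3), np.float32(0.0)), (np.float64(-0.25), np.float32(0.96)), (np.float64(-0.2), np.float32(2.81)), (np.float64(-0.15), np.float32(4.59)), (np.float64(-0.1), np.float32(6.38)), (np.float64(-
[... 534 characters left out ...]
p.float64(-0.0), np.float32(14.29)), (np.float64(0.05), np.float32(17.08)), (np.float64(0.1), np.float32(19.67)), (np.float64(0.15), np.float32(22.12)), (np.float64(0.2), np.float32(24.66))]
top 0.004 [(np.float64(-0.4), np.float32(2.87)), (np.float64(-0.35), np.float32(0.58)), (np.float64(-0.3), np.float32(0.0)), (np.float64(-0.25), np.float32(1.19)), (np.float64(-0.2), np.float32(4.1)), (np.float64(-0.15), np.float32(7.07)), (np.float64(-0.1), np.float32(10.01)), (np.float64(-0.05), np.float32(12.97)), (np.float64(-0.0), np.float32(15.9)), (np.float64(0.05), np.float32(18.59)), (np.float64(0.1), np.float32(21.1)), (np.float64(0.15), np.float32(23.64)), (np.float64(0.2), np.float32(26.02))]
```

View pics/s10.png

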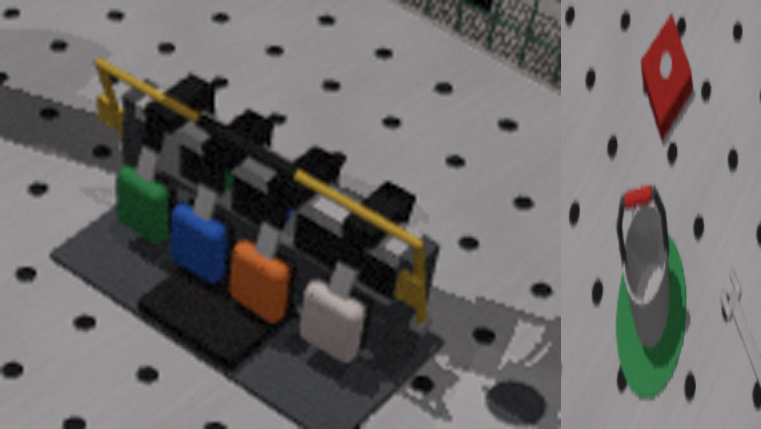

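The keeper lies in its catches (fitted lean about −0.29 rad in both views), all four pairs hang under it, and the pail is on the mat. Handing in.

```bash
python3 -m jog '{"dp":[[0,0,0],[0,0,0]],"delta_rot":[[0,0,0],[0,0,0]],"gripper":[0.2,0.2]}' >/dev/null; python3 -c "
from rig import robot
print(robot.hand_in())"
```

```text
the job is handed in; nothing more can be done
None
```

The job is handed in, with no verdict returned: in the last pictures the pail stands on the mat (put back after it was knocked aside mid-run), all four ear defenders hang over the bar, the keeper is closed in its catches and the arm is clear.

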